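Ready the polishing bench for the final polish

TASK

Get the polishing bench ready for the final polish: put the brown, green and blue polishing bars away, each flat in the empty bay of the tray that holds the mop of its colour, and lay the red bar lengthwise on the polishing motor's sloping rest with its lower end against the ledge. Set the bars down gently without dropping them, and leave the black charcoal block and the wooden block where they lie.

Things in the scene. Friction and masses are not known exactly. Their poses are not given: they have to be found in the camera images.
- bar_brown: Polishing bar, dark brown, 100 x 38 x 32 mm, about 0.22 kg, with a cream paper sleeve around one end. Starts lying flat. Origin: centre of its underside; x along its 100 mm length, y across its 38 mm width, z up.
- bar_green: Polishing bar, green, 100 x 38 x 32 mm, about 0.22 kg, with a cream paper sleeve around one end. Starts lying flat. Origin: centre of its underside; x along its 100 mm length, y across its 38 mm width, z up.
- bar_blue: Polishing bar, blue, 100 x 38 x 32 mm, about 0.22 kg, with a cream paper sleeve around one end. Starts lying flat. Origin: centre of its underside; x along its 100 mm length, y across its 38 mm width, z up.
- bar_red: Polishing bar, red, 100 x 38 x 32 mm, about 0.22 kg, with a cream paper sleeve around one end. Starts lying flat. Origin: centre of its underside; x along its 100 mm length, y across its 38 mm width, z up.
- tray_brown: Fixed grey steel tray with the brown-stained mop, 170 (x) x 132 (y) mm; floor 3 mm thick, walls and divider 4 mm thick, 16 mm high. Origin: centre of underside; x towards the mop end, z up. Empty bar bay: centre x -35 mm, y 0, inside 92 mm (x) by 124 mm (y), so a bar lies in it along the tray's y. Mop: at x 48 mm, y 0, 60 mm diameter, 22 mm high, brass tip to 40 mm.
- tray_green: Fixed grey steel tray with the green-stained mop, 170 (x) x 132 (y) mm; floor 3 mm thick, walls and divider 4 mm thick, 16 mm high. Origin: centre of underside; x towards the mop end, z up. Empty bar bay: centre x -35 mm, y 0, inside 92 mm (x) by 124 mm (y), so a bar lies in it along the tray's y. Mop: at x 48 mm, y 0, 60 mm diameter, 22 mm high, brass tip to 40 mm.
- tray_blue: Fixed grey steel tray with the blue-stained mop, 170 (x) x 132 (y) mm; floor 3 mm thick, walls and divider 4 mm thick, 16 mm high. Origin: centre of underside; x towards the mop end, z up. Empty bar bay: centre x -35 mm, y 0, inside 92 mm (x) by 124 mm (y), so a bar lies in it along the tray's y. Mop: at x 48 mm, y 0, 60 mm diameter, 22 mm high, brass tip to 40 mm.
- bar_rest: Fixed dark plate before the motor, 80 wide x 130 mm long, rising 20 deg to the motor; yellow ledge 12 mm high, 4 thick along its lower edge, sides open. Origin: mid-width at ledge's inner foot, on the plate, 20 mm above bench; x up the slope, y along ledge, z off plate. Bar home: its length along x, origin at x 50 mm. It may not slide by itself. Motor (215 mm high): from x 190 mm.
- charcoal: Black charcoal soldering block with two thin wires round it, 95 x 45 x 30 mm, lying loose; not a polishing bar. Origin: centre of its underside, x along its length.
- wood_block: Pale wooden sanding block, 100 x 42 x 30 mm, lying loose; not a polishing bar. Origin: centre of its underside, x along its length.

How it is judged (in metres and radians):
At the end, for the whole second after the job is handed in: Brown, green, blue bars flat on the bay floor of their colour's tray (origin within 30 mm in x, 18 mm in y of bay centre; tilt under 0.08 rad); red bar flat on the rest, lengthwise within 0.25 rad, 21 mm of midline, lower end within 6 mm of the ledge; all released and at rest (x of bar_brown in the frame of tray_brown between -0.065 and -0.005 m and y of bar_brown in the frame of tray_brown between -0.018 and 0.018 m and z of bar_brown in the frame of tray_brown below 0.007 m and angle between each of bar_brown, bar_green, bar_blue's own z axis and vertical below 0.08 rad and linear speed of each of bar_brown, bar_green, bar_blue, bar_red below 0.01 m/s and angular speed of each of bar_brown, bar_green, bar_blue, bar_red below 0.1 rad/s and x of bar_green in the frame of tray_green between -0.065 and -0.005 m and y of bar_green in the frame of tray_green between -0.018 and 0.018 m and z of bar_green in the frame of tray_green below 0.007 m and x of bar_blue in the frame of tray_blue between -0.065 and -0.005 m and y of bar_blue in the frame of tray_blue between -0.018 and 0.018 m and z of bar_blue in the frame of tray_blue below 0.007 m and x of bar_red in the frame of bar_rest between 0.045 and 0.056 m and y of bar_red in the frame of bar_rest between -0.021 and 0.021 m and z of bar_red in the frame of bar_rest between -0.004 and 0.005 m and angle between the x axis of bar_red and the x axis of bar_rest, either way round below 0.25 rad and angle between the z axis of bar_red and the z axis of bar_rest, either way round below 0.08 rad); the robot touches nothing.
It fails at once if the charcoal block was shifted by more than 25 mm (distance of charcoal from where it was at the start of the episode above 0.025 m).
It fails at once if the wooden block was shifted by more than 25 mm (distance of wood_block from where it was at the start of the episode above 0.025 m).
It fails at once if a bar was dropped (over 0.7 m/s while out of the fingers: a fall of some 25 mm) ((linear speed of bar_brown above 0.7 m/s and contact force between the fingers and bar_brown below 0.1 N) or (linear speed of bar_green above 0.7 m/s and contact force between the fingers and bar_green below 0.1 N) or (linear speed of bar_blue above 0.7 m/s and contact force between the fingers and bar_blue below 0.1 N) or (linear speed of bar_red above 0.7 m/s and contact force between the fingers and bar_red below 0.1 N)).
It also fails if it takes over 104 s, if anything falls off the work surface, if the arm or the gripper's body presses on something with over 40 N, if the wrist force passes 120 N, or if a joint passes its speed limit or range.

ROBOT

A 6-joint arm with a two-finger parallel gripper is mounted at the origin on the work surface. World frame = base frame: x ahead of the robot, y to its left, z up, the work surface at z = 0. Lengths are in mm, angles in rad, forces in N, time in s.
With the tool pointing down it reaches from about 275 to 750 mm from the base axis. Payload 10.2 kg.
Tool frame: the origin (TCP) lies at the very end of the fingers, on their centre line; the grasp point (between the pads) lies 19 mm behind it (ctrl.grip_depth is the distance from the TCP to the grasp point, in mm); z points along the fingers, x is the direction in which the jaws open and shut, and the axes are right-handed (so a half turn about z gives the same grasp; the last joint's range is limited). The gripper opens to 85 mm and grips with 20 to 120 N. Pads are 22 mm wide; open, the fingers measure 114 mm over their backs; the gripper's body (76 mm by 85 mm) begins 54 mm behind the grasp point. The pads swing forward as they close: fully open they stand 13 mm farther back than shut.
Start: joints at [1.083, 0.313, 1.498, -0, 1.331, -0.223], TCP at [137.414, 506.704, 231.294] pointing down, gripper open.
Joint ranges: [-2.94, 2.94], [-0.97, 2.17], [0.19, 2.56], [-1.23, 4.37], [0.02, 3.11], [-2.88, 2.88]. Speed limits (rad/s): [2.39, 2.39, 3.01, 3.14, 3.14, 3.14].

INTERFACE

Orientations are given as a unit quaternion [w, x, y, z].
In Python, from rig import ctrl gives the robot as it stands.
- The arm moves only by the tool play_rows, never from a script. Its argument "motion" is a list of rows, each a list of 2 entries, a list of its own where there are three numbers: the shift along the tool's x, y, z in mm, then the turn, a rotation vector about the tool's x, y, z in degrees. A call has 1 to 20 rows; each row shifts and turns the commanded pose from where the row before left it, along the tool's axes as they then stand; what a row does not reach is not made up. A row lasts 1/12 s, in which the tool goes at most 41.7 mm and 7.16 degrees, less where a joint would pass 70% of its speed; a pose out of reach is approached as far as the arm can. A call with a gripper value outside its range is refused whole. "fingers" is the finger opening in mm, from 0 to 85.4, set as the call begins (left out, the last holds). The fingers move at their own pace and stop on an object; "squeeze" is the grip in N (left out, the last holds). Time passes only in rows, so rows that do not move let the fingers close. It gives the time, the measured TCP pose, the force and the opening at its end, in the units of the state.
- ctrl.sense(): the state, without advancing time (a new reading comes with each control period).
- ctrl.capture(name): name is "scene" or "top" or "wrist"; returns the picture (384x512x3 uint8, red, green, blue); there is no depth.
- ctrl.get_calibration(name): a dict with "K" (3x3 intrinsics, pixels), "R" (3x3) and "t" (3): a world point X has camera coordinates R X + t; the wrist camera has in their place "tool_from_camera" (4x4, takes a point from camera to tool coordinates, whose origin is the TCP and whose axes are the tool frame's). Camera axes: x right, y down, z forward; pixel columns grow to the right and rows downward; lengths in mm; the calibration is good to about 2 mm. A picture is of the moment at which its call begins: read the wrist's pose just before it. get_calibration takes no time and is no camera call.
- ctrl.finish_job(): hands the job in, once; it reports no verdict.
Trained networks look in the newest picture that a camera, given by its name, has taken for a name from the list of things; names that differ only in an ending like _2 or _b are one class to them, and where a whole thing is asked for, a point or a joint stands for the part that bears it (a point fixed in the world has none). Each returns a list of dicts, best first, with "p" (0 to 1); they miss things now and then, are a little off and sometimes report something else, mostly with a low value. They report only what shows in the picture. A call takes as long as a camera call.
- ctrl.spot_in(camera, name): "position" ([column, row] as shares, 0 to 1, of the picture: columns of its width, rows of its height, amid what is visible of it).
The state is a dict: "time_s": time; "joints": joint angles; "dq": joint speeds; "tau": joint torques, N m; "eef_pos": TCP position; "ee_rot": TCP orientation; "force": force on the tool from outside, world axes, zero at the start; "wrist_torque": the same for the moment, N m; "grip_width": opening from 0.0 (shut) to 1.0 (fully open).
Only numpy, scipy, OpenCV 4.12 (cv2) and the standard library are available. Lean on these libraries where they do the work, as an engineer would, in place of code of your own. Each camera call takes 0.05 s, during which the arm holds its last target. There are 200 camera calls.

## Working session

There is one attempt and no reset: what is moved stays moved. The work goes in short steps, Python scripts to look and compute and a tool call to move; the robot and the scene stay as the last step left them, time stands still between calls to the robot, and variables do not carry over. Pictures are saved under pics/ and viewed, about 12 in all and at most 16, crops included, and the job is handed in when it is done.

Besides the shell and the picture viewer there is one more tool, called after ">>>" by a JSON object that holds its "method" and its "body", one argument or row to a line. play_rows: Moves the arm, as the interface text tells. Its arguments: {"type":"object","properties":{"motion":{"type":"array"},"fingers":{"type":"number"},"squeeze":{"type":"number"}},"required":["motion"]}

```bash
ls; mkdir -p pics; python3 - <<'E'
from rig import ctrl
import cv2,numpy as np
s=ctrl.sense();print(s)
for n in("scene","top"):
    im=ctrl.capture(n);cv2.imwrite(f"pics/{n}0.png",cv2.resize(im[:,:,::-1],(800,600),interpolation=cv2.INTER_CUBIC))
    c=ctrl.get_calibration(n);print(n,c)
print(ctrl.get_calibration("wrist"))
for n in "bar_brown bar_green bar_blue bar_red tray_brown tray_green tray_blue bar_rest charcoal wood_block".split():
    print(n,ctrl.spot_in("top",n)[:2])
E
```

```text
pics
{'time_s': 0.0, 'joints': array([ 1.08255824e+00,  3.13462106e-01,  1.49845255e+00,  8.82474973e-07,
        1.33099928e+00, -2.23411397e-01]), 'dq': array([ 1.21563326e-03, -1.87497871e-03, -8.72382756e-05, -1.11973086e-03,
        3.99595420e-03,  1.97894655e-03]), 'tau': array([ 3.00468118e-04, -4.12269187e+01, -2.59737110e+01, -2.03476702e-04,
        4.26115395e-03,  4.36753908e-05]), 'eef_pos': array([137.30570015, 506.45518122, 230.72306097]), 'ee_rot': array([ 2.74756013e-04,  7.94273773e-01,  6.07559657e-01, -6.00795644e-04]), 'force': array([ 0.88200679, -0.49084074,  0.37485132]), 'wrist_torque': array([ 0.05565228,  0.01618126, -0.01290804]), 'grip_width': 0.9989137131533384}
scene {'K': array([[415.89549414,   0.        , 249.69904667],
       [  0.        , 415.89549414, 194.8172211 ],
       [  0.        ,   0.        ,   1.        ]]), 'R': array([[-0.68085605,  0.73240561,  0.00412917],
       [ 0.56178774,  0.52584755, -0.63865397],
       [-0.46992507, -0.4325117 , -0.76948298]]), 't': array([ 366.63508642, -296.64658277, 1392.27788813])}
top {'K': array([[394
[... 792 characters left out ...]
  [ 0.00000000e+00,  0.00000000e+00,  0.00000000e+00,
         1.00000000e+00]])}
bar_brown [{'position': [0.7266, 0.6216], 'p': 0.65}, {'position': [0.7705, 0.4964], 'p': 0.61}]
bar_green [{'position': [0.457, 0.6044], 'p': 0.77}]
bar_blue [{'position': [0.7217, 0.6214], 'p': 0.6}]
bar_red [{'position': [0.5424, 0.6141], 'p': 0.84}]
tray_brown [{'position': [0.4965, 0.4159], 'p': 0.6}]
tray_green [{'position': [0.6307, 0.4135], 'p': 0.88}]
tray_blue [{'position': [0.3627, 0.418], 'p': 0.56}]
bar_rest [{'position': [0.193, 0.6039], 'p': 0.66}]
charcoal [{'position': [0.6328, 0.6138], 'p': 0.62}, {'position': [0.4951, 0.4219], 'p': 0.44}]
wood_block [{'position': [0.3668, 0.5745], 'p': 0.91}]
```

View pics/top0.png

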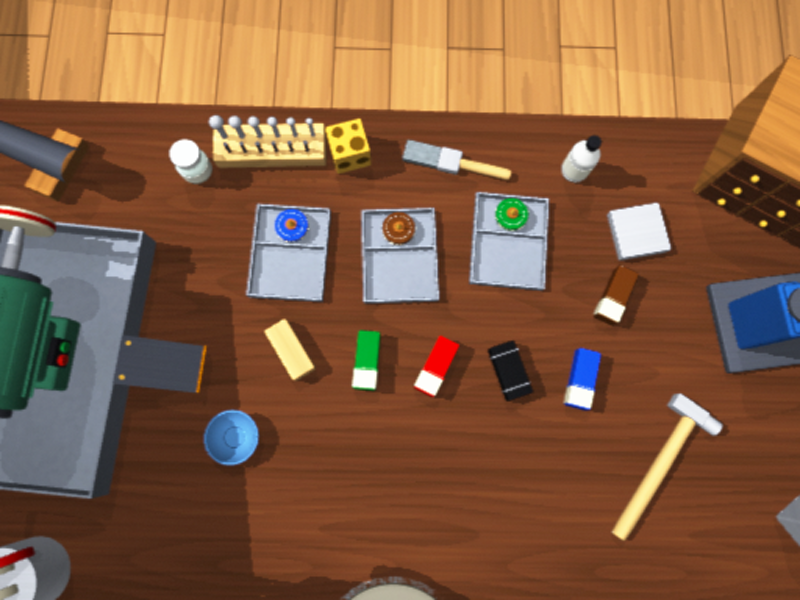

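View pics/scene0.png

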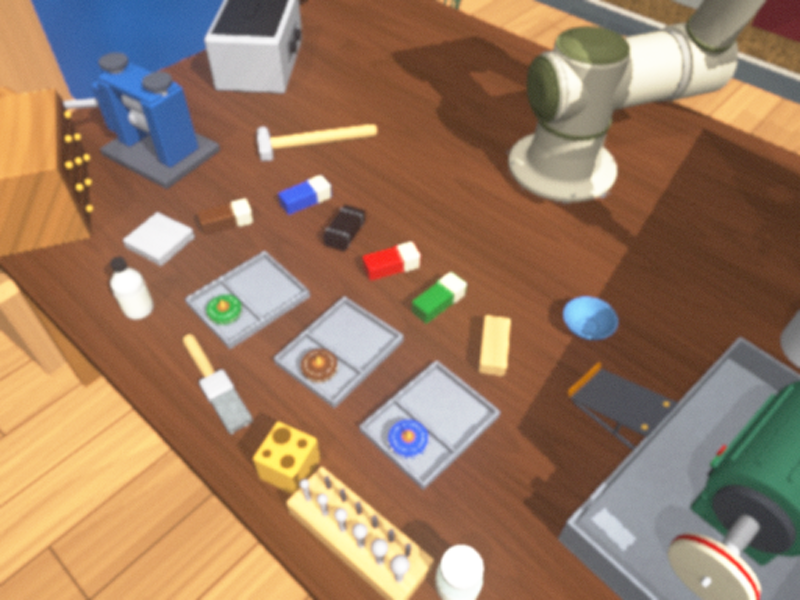

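```bash
cat > fit.py <<'E'
import numpy as np,cv2
from scipy.optimize import minimize
def proj(P,K,R,t):
    c=np.atleast_2d(P)@R.T+t; return (c/c[:,2:])[:,:2]@K.T[:2,:2]+K[:2,2]
def ray(uv,z,K,R,t):
    d=R.T@np.linalg.solve(K,[uv[0],uv[1],1]);o=-R.T@t
    return o+d*(z-o[2])/d[2]
def box(x,y,a,L,W,H):
    c,s=np.cos(a),np.sin(a)
    return np.array([[x+c*i*L/2-s*j*W/2,y+s*i*L/2+c*j*W/2,h] for i in(-1,1) for j in(-1,1) for h in(0,H)])
def fit(mask,p0,dims,cam,S=4):
    m=cv2.resize(mask.astype(np.float32),None,fx=S,fy=S)>.5
    def cost(p):
        h=cv2.convexHull(((proj(box(*p[:2],p[2]/50,*dims),*cam)+.5)*S*16).astype(np.int32))
        r=np.zeros(m.shape,np.uint8);cv2.fillConvexPoly(r,h,1,shift=4)
        return -(m&(r>0)).sum()/(m|(r>0)).sum()
    best=None
    for da in(-.2,0,.2):
        r=minimize(cost,np.array([p0[0],p0[1],(p0[2]+da)*50]),method='Nelder-Mead',options=dict(initial_simplex=np.array([p0[0],p0[1],(p0[2]+da)*50])+np.array([[0,0,0],[8,0,0],[0,8,0],[0,0,6]])))
        if best is None or r.fun<best.fun:best=r
    x=best.x.copy();x[2]/=50
    return x,-best.fun
E
python3 - <<'E'
from fit import *
from rig import ctrl
im=np.ascontiguousarray(ctrl.capture("top")[:,:,::-1]);c=ctrl.get_calibration("top");cam=(c["K"],c["R"],c["t"])
big=cv2.resize(im,None,fx=3,fy=3,interpolation=cv2.INTER_CUBIC)
B=(100,38,32);T=(170,132,16)
# rects in 800x600 px: x0,y0,x1,y1; initial angle world
ob=dict(brown=(585,258,645,330,B,-.3),blue=(558,340,608,416,B,-.1),red=(408,330,466,403,B,-.4),green=(345,324,388,396,B,-.05),
 char=(480,335,538,405,(95,45,30),.3),wood=(258,312,320,386,(100,42,30),.4),
 tgreen=(462,185,556,296,T,0),tbrown=(352,200,446,308,T,0),tblue=(240,197,338,308,T,0))
for n,(a,b,c2,d,dim,ang) in ob.items():
    x0,y0,x1,y1=[int(v*.64) for v in(a,b,c2,d)]
    m=np.zeros(im.shape[:2],np.uint8)
    x0-=3;y0-=3;x1+=3;y1+=3
    sub=im[y0-12:y1+12,x0-12:x1+12].copy();sub=cv2.resize(sub,None,fx=3,fy=3,interpolation=cv2.INTER_CUBIC)
    g=np.zeros(sub.shape[:2],np.uint8);cv2.grabCut(sub,g,(45,45,(x1-x0)*3-18,(y1-y0)*3-18),np.zeros((1,65)),np.zeros((1,65)),6,cv2.GC_INIT_WITH_RECT)
    f=((g==1)|(g==3)).astype(np.uint8)
    f=cv2.morphologyEx(f,cv2.MORPH_OPEN,np.ones((7,7)));k,l,s,_=cv2.connectedComponentsWithStats(f);f=(l==1+np.argmax(s[1:,4])).astype(np.float32)
    cs=cv2.findContours(f.astype(np.uint8),cv2.RETR_EXTERNAL,cv2.CHAIN_APPROX_NONE)[0]
    cv2.drawContours(f,cs,-1,1,-1)
    fullm=np.zeros((384,512),np.float32);fullm[y0-12:y1+12,x0-12:x1+12]=cv2.resize(f,(x1-x0+24,y1-y0+24),interpolation=cv2.INTER_AREA)
    p0=ray(((x0+x1)/2,(y0+y1)/2),dim[2]*.6,*cam)
    p,iou=fit(fullm,(p0[0],p0[1],ang),dim,cam)
    print(n,np.round(p,3),"iou %.3f"%iou)
    P=((proj(box(*p,*dim),*cam)+.5)*3).astype(int)
    cv2.polylines(big,[cv2.convexHull(P)],True,(255,0,255),1);cv2.polylines(big,[P[[1,3,7,5]]],True,(0,255,255),1)
for u,v in[(121,335),(207,346),(203,392),(118,385)]:print("rest",ray((u*.64,v*.64),30,*cam))
cv2.imwrite("pics/fit.png",big[350:820,400:1260])
cv2.imwrite("pics/rest.png",cv2.resize(im[200:265,60:145],None,fx=7,fy=7,interpolation=cv2.INTER_CUBIC))
E
```

```text
brown [ 5.95276e+02 -3.96401e+02 -2.44000e-01] iou 0.751
blue [ 4.49863e+02 -3.17398e+02 -2.32000e-01] iou 0.956
red [ 4.65806e+02 -6.50720e+01 -4.40000e-01] iou 0.902
green [ 4.73983e+02  5.55640e+01 -7.40000e-02] iou 0.947
char [ 4.61663e+02 -1.92526e+02  3.38000e-01] iou 0.968
wood [489.391 189.165   0.568] iou 0.964
tgreen [ 6.99343e+02 -1.95647e+02 -7.00000e-02] iou 0.975
tbrown [6.65946e+02 3.26500e+00 5.90000e-02] iou 0.983
tblue [ 6.66236e+02  2.00892e+02 -4.00000e-02] iou 0.983
rest [504.48661422 471.76808915  30.        ]
rest [489.08245429 324.88069376  30.        ]
rest [411.56668385 325.14170011  30.        ]
rest [420.067557   467.51195301  30.        ]
```

View pics/fit.png

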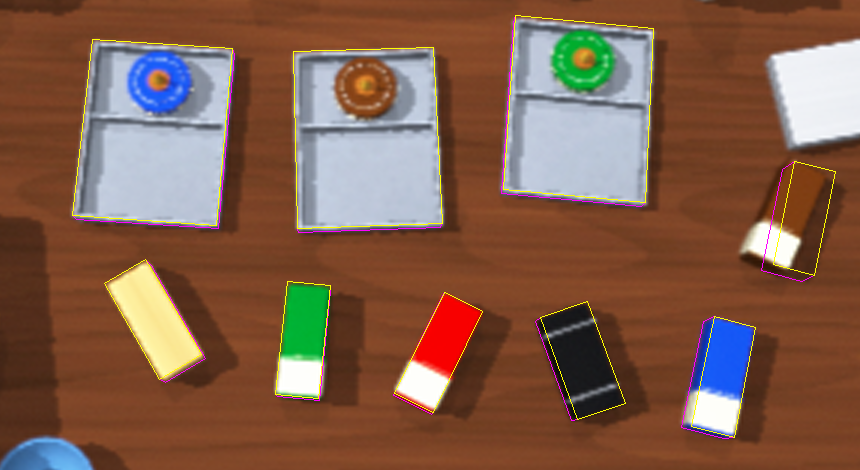

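View pics/rest.png

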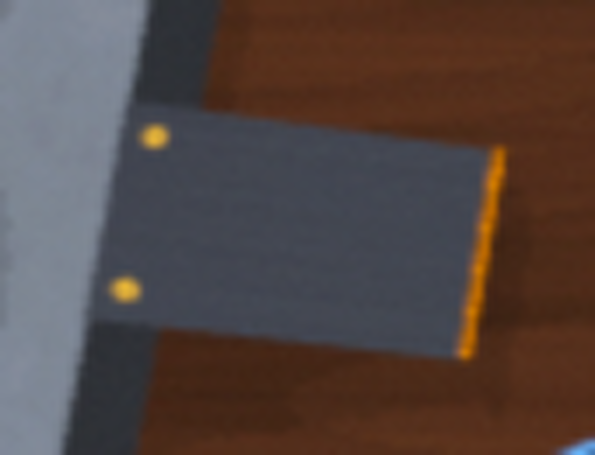

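```bash
python3 - <<'E'
from fit import *
from rig import ctrl
from scipy.optimize import least_squares
c=ctrl.get_calibration("top");cam=(c["K"],c["R"],c["t"])
off=lambda a:np.array(a,float)/7+[60,200]-.43
# ledge inner-top corners, far-end corners(weak); side edge lines
A=off([(489,149),(456,356)]);U=off([(200,108),(350,129),(480,147)]);L=off([(160,327),(300,341),(450,354)]);F=off([(133,104),(92,320)])
def fr(p):
    a=p[2];x=np.array([np.cos(a)*np.cos(.349),np.sin(a)*np.cos(.349),np.sin(.349)]);y=np.array([-np.sin(a),np.cos(a),0]);return np.array([p[0],p[1],20]),x,y,np.cross(x,y)
def res(p):
    o,x,y,z=fr(p);r=[]
    for s,uv in zip((1,-1),A):pass
    # image up = +world x ; rest x ~ +world y -> rest y ~ -world x ; upper corner = y -40
    pr=lambda a,b,h:proj(o+a*x+b*y+h*z,*cam)[0]
    r+=list(pr(0,-40,12)-A[0])+list(pr(0,40,12)-A[1])
    for s,E in((-40,U),(40,L)):
        a,b=pr(0,s,0),pr(120,s,0);d=(b-a)/np.linalg.norm(b-a)
        r+=[d[0]*(q-a)[1]-d[1]*(q-a)[0] for q in E]
    return r
s=least_squares(res,[450,330,1.6]);print("rest",s.x,np.round(s.fun,2))
o,x,y,z=fr(s.x);print("far end proj 130:",[proj(o+130*x+b*y,*cam)[0] for b in(-40,40)],F)
print(x,y,z,"home",o+50*x)
q=lambda u,v:np.array([(u+400)/3-.5,(v+350)/3-.5])
a=ray(q(768,258),32,*cam);b=ray(q(812,168),32,*cam);print("brown",a,b,np.hypot(*(a-b)[:2]),(a+b)/2,np.arctan2(b[1]-a[1],b[0]-a[0]))
print(ctrl.sense()["ee_rot"])
E
```

```text
rest [452.2641742  339.58735619   1.49423511] [ 0.14 -0.57 -0.08  0.12  0.21  0.06 -0.04 -0.19 -0.03  0.43]
far end proj 130: [array([ 76.78559739, 213.70028459]), array([ 70.86828486, 244.84502674])] [[ 78.57       214.42714286]
 [ 72.71285714 245.28428571]]
[0.07187547 0.93696236 0.34195826] [-0.99707062  0.07648644  0.        ] [-0.02615517 -0.34095654  0.93971514] home [455.85794767 386.43547416  37.09791317]
brown [ 557.30251159 -361.14334051   32.        ] [ 642.22705146 -405.4048836    32.        ] 95.7667043910961 [ 599.76478152 -383.27411205   32.        ] -0.4804529757402612
[ 6.97782293e-06  7.94270050e-01  6.07564882e-01 -5.52654293e-05]
```

```bash
cat > go.py <<'E'
from fit import *
from rig import ctrl
from scipy.spatial.transform import Rotation as Ro
def pose(s=None):
    s=s or ctrl.sense();q=s["ee_rot"];return np.array(s["eef_pos"]),Ro.from_quat([q[1],q[2],q[3],q[0]])
def down(yaw): return Ro.from_euler('z',yaw)*Ro.from_euler('x',np.pi)
def delta(xyz,R,p=None):
    """shift in tool axes (mm), then rotvec in tool axes (deg)"""
    p0,R0=p or pose()
    return np.round(R0.inv().apply(np.array(xyz)-p0),1),np.round((R0.inv()*R).as_rotvec(degrees=True),2)
def wcam():
    p,R=pose();c=ctrl.get_calibration("wrist");M=np.eye(4);M[:3,:3]=R.as_matrix();M[:3,3]=p
    W=np.linalg.inv(M@c["tool_from_camera"]);return c["K"],W[:3,:3],W[:3,3]
def turn(yaw):
    return yaw
E
python3 - <<'E'
from go import *
print(delta((430,0,260),down(1.497)))
E
```

```text
(array([-412.4,  415. ,  -28.7]), array([-0.000e+00,  1.000e-02, -1.094e+01]))
```

>>> {"method": "play_rows", "body": {
  "motion": [
    [[-24.3, 24.4, -1.7], [0, 0, 0]],
    [[-24.3, 24.4, -1.7], [0, 0, 0]],
    [[-24.3, 24.4, -1.7], [0, 0, 0]],
    [[-24.3, 24.4, -1.7], [0, 0, 0]],
    [[-24.3, 24.4, -1.7], [0, 0, 0]],
    [[-24.3, 24.4, -1.7], [0, 0, 0]],
    [[-24.3, 24.4, -1.7], [0, 0, 0]],
    [[-24.3, 24.4, -1.7], [0, 0, 0]],
    [[-24.3, 24.4, -1.7], [0, 0, 0]],
    [[-24.3, 24.4, -1.7], [0, 0, 0]],
    [[-24.3, 24.4, -1.7], [0, 0, 0]],
    [[-24.3, 24.4, -1.7], [0, 0, 0]],
    [[-24.3, 24.4, -1.7], [0, 0, 0]],
    [[-24.3, 24.4, -1.7], [0, 0, 0]],
    [[-24.3, 24.4, -1.7], [0, 0, 0]],
    [[-24.3, 24.4, -1.7], [0, 0, 0]],
    [[-24.3, 24.4, -1.7], [0, 0, 0]],
    [[0, 0, 0], [0, 0, -5.5]],
    [[0, 0, 0], [0, 0, -5.5]],
    [[0, 0, 0], [0, 0, 0]]
  ],
  "fingers": 70,
  "squeeze": 40
}}

```text
time_s: 2.32
eef_pos: [429.7, -1.0, 260.1]
ee_rot: [-0.0, 0.732, 0.682, -0.0]
force: [0.1, 0.3, -0.3]
grip_width: 0.819
```

```bash
python3 - <<'E'
from go import *
cam=wcam();im=ctrl.capture("wrist")[:,:,::-1].copy();print(pose()[0])
big=cv2.resize(im,None,fx=1.5,fy=1.5)
B=(100,38,32);T=(170,132,16)
for p,d in[((465.8,-65,-.44),B),((474,55.6,-.074),B),((661.7-0,-192.5,.338),(95,45,30)),((461.7,-192.5,.338),(95,45,30)),((489.4,189.2,.568),(100,42,30)),((699.3,-195.6,-.07),T),((666,3.3,.059),T),((666.2,200.9,-.04),T)]:
    P=((proj(box(*p,*d),*cam)+.5)*1.5).astype(int);cv2.polylines(big,[P[[1,3,7,5]]],True,(0,255,255),1);cv2.polylines(big,[P[[0,2,6,4]]],True,(255,0,255),1)
cv2.imwrite("pics/w1.png",big)
print(delta((474,55.6,110),down(1.497)))
E
```

```text
[429.65130578  -0.67608219 260.16844415]
(array([ 59.4,  40. , 150.2]), array([-0.  , -0.  , -0.06]))
```

View pics/w1.png

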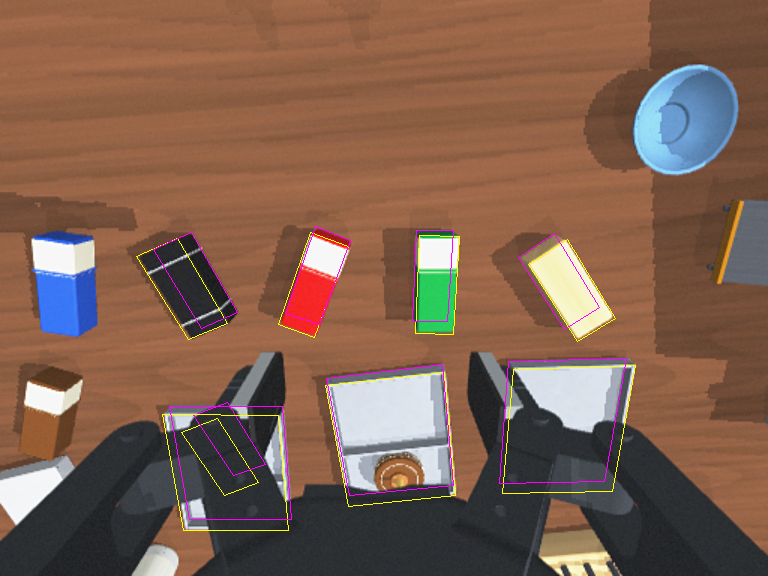

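>>> {"method": "play_rows", "body": {
  "motion": [
    [[7.4, 5, 18.8], [0, 0, 0]],
    [[7.4, 5, 18.8], [0, 0, 0]],
    [[7.4, 5, 18.8], [0, 0, 0]],
    [[7.4, 5, 18.8], [0, 0, 0]],
    [[7.4, 5, 18.8], [0, 0, 0]],
    [[7.4, 5, 18.8], [0, 0, 0]],
    [[7.4, 5, 18.8], [0, 0, 0]],
    [[7.4, 5, 18.8], [0, 0, 0]],
    [[0, 0, 15], [0, 0, 0]],
    [[0, 0, 15], [0, 0, 0]],
    [[0, 0, 15], [0, 0, 0]],
    [[0, 0, 15], [0, 0, 0]],
    [[0, 0, 15], [0, 0, 0]],
    [[0, 0, 15], [0, 0, 0]],
    [[0, 0, 10], [0, 0, 0]],
    [[0, 0, 5], [0, 0, 0]],
    [[0, 0, 0], [0, 0, 0]],
    [[0, 0, 0], [0, 0, 0]]
  ]
}}

```text
time_s: 3.87
eef_pos: [474.1, 55.7, 5.2]
ee_rot: [0.0, 0.733, 0.681, 0.0]
force: [0.8, -1.0, 0.6]
grip_width: 0.82
```

>>> {"method": "play_rows", "body": {
  "motion": [
    [[0, 0, 0], [0, 0, 0]],
    [[0, 0, 0], [0, 0, 0]],
    [[0, 0, 0], [0, 0, 0]],
    [[0, 0, 0], [0, 0, 0]],
    [[0, 0, 0], [0, 0, 0]],
    [[0, 0, 0], [0, 0, 0]],
    [[0, 0, 0], [0, 0, 0]],
    [[0, 0, 0], [0, 0, 0]],
    [[0, 0, 0], [0, 0, 0]],
    [[0, 0, 0], [0, 0, 0]]
  ],
  "fingers": 25
}}

```text
time_s: 4.7
eef_pos: [474.3, 55.6, 5.6]
ee_rot: [0.0, 0.732, 0.681, 0.0]
force: [-1.3, 0.2, 6.5]
grip_width: 0.437
```

```bash
python3 - <<'E'
from go import *
p,R=pose();print(p,ctrl.sense()["grip_width"]*85.4)
# green bay
bay=lambda x,y,a:np.array([x-35*np.cos(a),y-35*np.sin(a)])
for n,t in dict(green=(699.3,-195.6,-.07),brown=(666,3.3,.059),blue=(666.2,200.9,-.04)).items(): print(n,bay(*t))
b=bay(699.3,-195.6,-.07)
P=(p+[0,0,80],R);print(delta((b[0],b[1],p[2]+80),down(-.07),P))
E
```

```text
[474.27115262  55.55783131   5.56764821] 37.30713703207578
green [ 664.38571499 -193.15200034]
brown [631.06089983   1.23619784]
blue [631.22799627 202.2996267 ]
(array([-234.2,  207.7,    0.3]), array([ 6.000e-02, -5.000e-02,  8.984e+01]))
```

>>> {"method": "play_rows", "body": {
  "motion": [
    [[0, 0, -10], [0, 0, 0]],
    [[0, 0, -15], [0, 0, 0]],
    [[0, 0, -20], [0, 0, 0]],
    [[0, 0, -20], [0, 0, 0]],
    [[0, 0, -15], [0, 0, 0]],
    [[-10.2, 9.7, 0], [0, 0, 0]],
    [[-17, 15, 0], [0, 0, 0]],
    [[-19, 17, 0], [0, 0, 0]],
    [[-19, 17, 0], [0, 0, 0]],
    [[-19, 17, 0], [0, 0, 0]],
    [[-19, 17, 0], [0, 0, 0]],
    [[-19, 17, 0], [0, 0, 0]],
    [[-19, 17, 0], [0, 0, 0]],
    [[-19, 17, 0], [0, 0, 0]],
    [[-19, 17, 0], [0, 0, 0]],
    [[-19, 17, 0], [0, 0, 0]],
    [[-19, 17, 0], [0, 0, 0]],
    [[-17, 13, 0], [0, 0, 0]],
    [[0, 0, 0], [0, 0, 0]]
  ]
}}

```text
time_s: 6.28
eef_pos: [664.7, -197.3, 83.4]
ee_rot: [0.0, 0.733, 0.68, -0.0]
force: [-0.9, -0.2, -3.2]
grip_width: 0.439
```

>>> {"method": "play_rows", "body": {
  "motion": [
    [[0, 0, 0], [0, 0, 4]],
    [[0, 0, 0], [0, 0, 6.4]],
    [[0, 0, 0], [0, 0, 6.4]],
    [[0, 0, 0], [0, 0, 6.4]],
    [[0, 0, 0], [0, 0, 6.4]],
    [[0, 0, 0], [0, 0, 6.4]],
    [[0, 0, 0], [0, 0, 6.4]],
    [[0, 0, 0], [0, 0, 6.4]],
    [[0, 0, 0], [0, 0, 6.4]],
    [[0, 0, 0], [0, 0, 6.4]],
    [[0, 0, 0], [0, 0, 6.4]],
    [[0, 0, 0], [0, 0, 6.4]],
    [[0, 0, 0], [0, 0, 6.4]],
    [[0, 0, 0], [0, 0, 6.4]],
    [[0, 0, 0], [0, 0, 2.7]],
    [[0, 0, 0], [0, 0, 0]],
    [[0, 0, 0], [0, 0, 0]]
  ]
}}

```text
time_s: 7.7
eef_pos: [663.6, -193.2, 84.2]
ee_rot: [-0.0, 0.999, -0.035, -0.001]
force: [-0.4, -2.1, -2.5]
grip_width: 0.433
```

```bash
python3 - <<'E'
from go import *
p,R=pose();print(p,ctrl.sense()["grip_width"]*85.4)
print(delta((664.4,-193.2,8.8),down(-.07)))
cam=wcam();im=ctrl.capture("wrist")[:,:,::-1];cv2.imwrite("pics/w2.png",im)
E
```

```text
[ 663.60849479 -193.21738262   84.15561296] 36.984721865691824
(array([ 0.9, -0. , 75.4]), array([-0.02,  0.06,  0.04]))
```

View pics/w2.png

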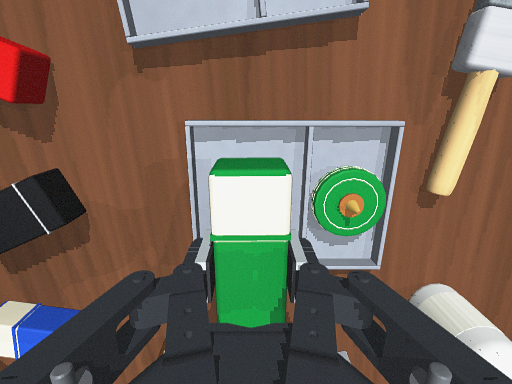

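Green hangs level over its bay (columns 190-310, rows 125-265), square to the walls, at 84 mm height. Lowering.

>>> {"method": "play_rows", "body": {
  "motion": [
    [[0.9, 0, 10], [0, 0, 0]],
    [[0, 0, 15], [0, 0, 0]],
    [[0, 0, 15], [0, 0, 0]],
    [[0, 0, 12], [0, 0, 0]],
    [[0, 0, 8], [0, 0, 0]],
    [[0, 0, 5], [0, 0, 0]],
    [[0, 0, 3], [0, 0, 0]],
    [[0, 0, 2], [0, 0, 0]],
    [[0, 0, 2], [0, 0, 0]],
    [[0, 0, 1], [0, 0, 0]],
    [[0, 0, 1], [0, 0, 0]],
    [[0, 0, 1], [0, 0, 0]],
    [[0, 0, 0], [0, 0, 0]],
    [[0, 0, 0], [0, 0, 0]]
  ]
}}

```text
time_s: 8.92
eef_pos: [664.9, -193.2, 9.9]
ee_rot: [0.0, 0.999, -0.036, 0.0]
force: [0.2, 0.2, -2.4]
grip_width: 0.436
```

>>> {"method": "play_rows", "body": {
  "motion": [
    [[0, 0, 0], [0, 0, 0]],
    [[0, 0, 0], [0, 0, 0]],
    [[0, 0, 0], [0, 0, 0]],
    [[0, 0, 0], [0, 0, 0]],
    [[0, 0, 0], [0, 0, 0]],
    [[0, 0, 0], [0, 0, 0]],
    [[0, 0, -5], [0, 0, 0]],
    [[0, 0, -10], [0, 0, 0]],
    [[0, 0, -20], [0, 0, 0]],
    [[0, 0, -30], [0, 0, 0]],
    [[0, 0, -35], [0, 0, 0]],
    [[0, 0, -35], [0, 0, 0]],
    [[0, 0, -35], [0, 0, 0]],
    [[0, 0, -30], [0, 0, 0]],
    [[0, 0, 0], [0, 0, 0]]
  ],
  "fingers": 54
}}

```text
time_s: 10.17
eef_pos: [666.6, -193.9, 218.7]
ee_rot: [0.003, 0.999, -0.035, 0.006]
force: [0.2, 0.3, 0.4]
grip_width: 0.632
```

```bash
python3 - <<'E'
from go import *
cam=wcam();im=ctrl.capture("wrist")[:,:,::-1];cv2.imwrite("pics/w3.png",im)
yb=-.44+np.pi/2
print(pose()[0],delta((465.8,-65,120),down(yb)), delta((594,-380,110),down(-.48+np.pi/2)))
E
```

```text
[ 665.87741498 -193.60363316  214.8893894 ] (array([-209.4, -114.4,   93. ]), array([  0.41,  -0.28, -68.86])) (array([-59.3, 190.7, 105. ]), array([  0.41,  -0.28, -66.56]))
```

View pics/w3.png

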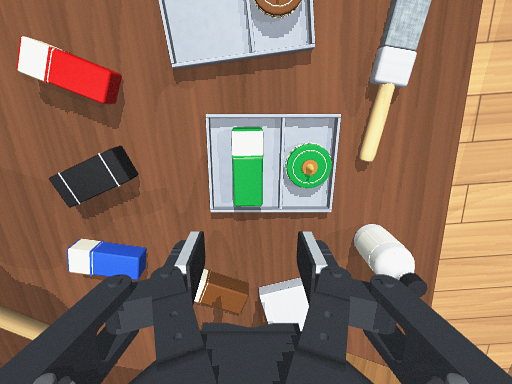

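Green lies inside its bay (columns 233-263, rows 127-206). Next, brown: close look first.

```bash
python3 - <<'E'
from go import *
print(delta((572,-368,215),down(-.48+np.pi/2)))
E
```

```text
(array([-81.3, 180.6,  -0.2]), array([  0.41,  -0.28, -66.56]))
```

>>> {"method": "play_rows", "body": {
  "motion": [
    [[-11.6, 25.8, 0], [0, 0, 0]],
    [[-11.6, 25.8, 0], [0, 0, 0]],
    [[-11.6, 25.8, 0], [0, 0, 0]],
    [[-11.6, 25.8, 0], [0, 0, 0]],
    [[-11.6, 25.8, 0], [0, 0, 0]],
    [[-11.6, 25.8, 0], [0, 0, 0]],
    [[-11.6, 25.8, 0], [0, 0, 0]],
    [[0, 0, 0], [0, 0, -6.7]],
    [[0, 0, 0], [0, 0, -6.7]],
    [[0, 0, 0], [0, 0, -6.7]],
    [[0, 0, 0], [0, 0, -6.7]],
    [[0, 0, 0], [0, 0, -6.7]],
    [[0, 0, 0], [0, 0, -6.7]],
    [[0, 0, 0], [0, 0, -6.7]],
    [[0, 0, 0], [0, 0, -6.7]],
    [[0, 0, 0], [0, 0, -6.7]],
    [[0, 0, 0], [0, 0, -6.3]],
    [[0, 0, 0], [0, 0, 0]]
  ],
  "fingers": 70
}}

```text
time_s: 11.72
eef_pos: [570.8, -367.3, 209.3]
ee_rot: [-0.001, 0.854, 0.521, -0.0]
force: [-1.0, -0.3, 0.1]
grip_width: 0.819
```

```bash
python3 - <<'E'
from go import *
p,R=pose();cam=wcam();im=ctrl.capture("wrist")[:,:,::-1].copy();print(p)
np.savez("w4.npz",im=im,K=cam[0],R=cam[1],t=cam[2])
big=cv2.resize(im,None,fx=1.5,fy=1.5)
P=((proj(box(599.8,-383.3,-.48,100,38,32),*cam)+.5)*1.5).astype(int);cv2.polylines(big,[P[[1,3,7,5]]],True,(0,255,255),1);cv2.polylines(big,[P[[0,2,6,4]]],True,(255,0,255),1)
cv2.imwrite("pics/w4.png",big)
E
```

```text
[ 570.77596314 -367.34301691  209.26158233]
```

View pics/w4.png

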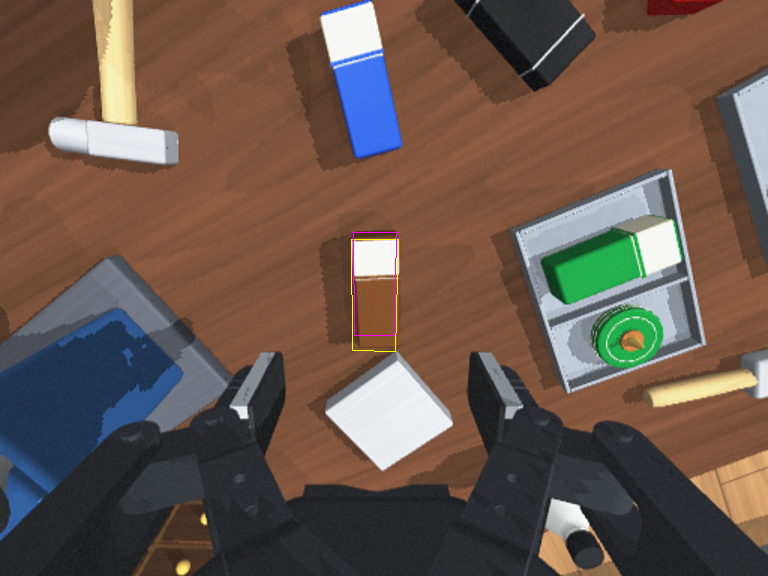

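Overlay of the estimated brown box matches the bar (columns 352-397, rows 235-350). Grasping.

```bash
python3 - <<'E'
from go import *
print(delta((599.5,-383.3,5),down(-.48+np.pi/2)))
E
```

```text
(array([ -0.9,  33. , 204.3]), array([-0.06, -0.02, -0.09]))
```

>>> {"method": "play_rows", "body": {
  "motion": [
    [[-0.9, 5, 10], [0, 0, 0]],
    [[0, 7, 20], [0, 0, 0]],
    [[0, 7, 22], [0, 0, 0]],
    [[0, 7, 22], [0, 0, 0]],
    [[0, 7, 22], [0, 0, 0]],
    [[0, 0, 22], [0, 0, 0]],
    [[0, 0, 20], [0, 0, 0]],
    [[0, 0, 18], [0, 0, 0]],
    [[0, 0, 16], [0, 0, 0]],
    [[0, 0, 14], [0, 0, 0]],
    [[0, 0, 10], [0, 0, 0]],
    [[0, 0, 5], [0, 0, 0]],
    [[0, 0, 3], [0, 0, 0]],
    [[0, 0, 0], [0, 0, 0]],
    [[0, 0, 0], [0, 0, 0]]
  ]
}}

```text
time_s: 13.02
eef_pos: [600.2, -383.9, 6.6]
ee_rot: [0.001, 0.855, 0.519, 0.0]
force: [0.4, -0.5, -1.3]
grip_width: 0.824
```

>>> {"method": "play_rows", "body": {
  "motion": [
    [[0, 0, 0], [0, 0, 0]],
    [[0, 0, 0], [0, 0, 0]],
    [[0, 0, 0], [0, 0, 0]],
    [[0, 0, 0], [0, 0, 0]],
    [[0, 0, 0], [0, 0, 0]],
    [[0, 0, 0], [0, 0, 0]],
    [[0, 0, 0], [0, 0, 0]],
    [[0, 0, 0], [0, 0, 0]],
    [[0, 0, 0], [0, 0, 0]]
  ],
  "fingers": 25
}}

```text
time_s: 13.77
eef_pos: [600.4, -383.7, 6.7]
ee_rot: [0.001, 0.855, 0.519, 0.0]
force: [0.1, 2.0, 6.5]
grip_width: 0.438
```

```bash
python3 - <<'E'
from go import *
p,R=pose();print(p,ctrl.sense()["grip_width"]*85.4)
print(delta((631,1.2,p[2]+100),down(.059)))
E
```

```text
[ 600.37573355 -383.68699172    6.74896384] 37.3657022917608
(array([ 355.6, -150.2, -100.2]), array([ 8.000e-02, -4.000e-02,  5.915e+01]))
```

>>> {"method": "play_rows", "body": {
  "motion": [
    [[0, 0, -10], [0, 0, 0]],
    [[0, 0, -18], [0, 0, 0]],
    [[0, 0, -22], [0, 0, 0]],
    [[0, 0, -22], [0, 0, 0]],
    [[0, 0, -18], [0, 0, 0]],
    [[12, -5, -10], [0, 0, 0]],
    [[22, -9.5, 0], [0, 0, 0]],
    [[27, -11.4, 0], [0, 0, 0]],
    [[27, -11.4, 0], [0, 0, 0]],
    [[27, -11.4, 0], [0, 0, 0]],
    [[27, -11.4, 0], [0, 0, 0]],
    [[27, -11.4, 0], [0, 0, 0]],
    [[27, -11.4, 0], [0, 0, 0]],
    [[27, -11.4, 0], [0, 0, 0]],
    [[27, -11.4, 0], [0, 0, 0]],
    [[27, -11.4, 0], [0, 0, 0]],
    [[27, -11.4, 0], [0, 0, 0]],
    [[27, -11.4, 0], [0, 0, 0]],
    [[16, -6.8, 0], [0, 0, 0]],
    [[8.6, -3.5, 0], [0, 0, 0]]
  ]
}}

```text
time_s: 15.43
eef_pos: [629.8, 4.5, 105.3]
ee_rot: [-0.001, 0.854, 0.52, -0.001]
force: [-0.6, -0.4, -3.0]
grip_width: 0.436
```

>>> {"method": "play_rows", "body": {
  "motion": [
    [[0, 0, 0], [0, 0, 4]],
    [[0, 0, 0], [0, 0, 6.5]],
    [[0, 0, 0], [0, 0, 6.5]],
    [[0, 0, 0], [0, 0, 6.5]],
    [[0, 0, 0], [0, 0, 6.5]],
    [[0, 0, 0], [0, 0, 6.5]],
    [[0, 0, 0], [0, 0, 6.5]],
    [[0, 0, 0], [0, 0, 6.5]],
    [[0, 0, 0], [0, 0, 6.5]],
    [[0, 0, 0], [0, 0, 3.1]],
    [[0, 0, 0], [0, 0, 0]],
    [[0, 0, 0], [0, 0, 0]]
  ]
}}

```text
time_s: 16.43
eef_pos: [630.3, 1.0, 105.5]
ee_rot: [-0.0, 1.0, 0.031, -0.0]
force: [0.3, -0.1, -3.4]
grip_width: 0.433
```

```bash
python3 - <<'E'
from go import *
print(pose()[0],ctrl.sense()["grip_width"]*85.4,delta((631,1.2,9.8),down(.059)))
E
```

```text
[630.28369719   1.0465953  105.51617632] 36.937126223257856 (array([ 0.8, -0.1, 95.7]), array([-0.  ,  0.04,  0.14]))
```

>>> {"method": "play_rows", "body": {
  "motion": [
    [[0.8, 0, 12], [0, 0, 0]],
    [[0, 0, 17], [0, 0, 0]],
    [[0, 0, 17], [0, 0, 0]],
    [[0, 0, 15], [0, 0, 0]],
    [[0, 0, 12], [0, 0, 0]],
    [[0, 0, 9], [0, 0, 0]],
    [[0, 0, 5], [0, 0, 0]],
    [[0, 0, 3], [0, 0, 0]],
    [[0, 0, 2], [0, 0, 0]],
    [[0, 0, 2], [0, 0, 0]],
    [[0, 0, 1], [0, 0, 0]],
    [[0, 0, 1], [0, 0, 0]],
    [[0, 0, 0.5], [0, 0, 0]],
    [[0, 0, 0], [0, 0, 0]],
    [[0, 0, 0], [0, 0, 0]]
  ]
}}

```text
time_s: 17.68
eef_pos: [631.6, 1.2, 9.8]
ee_rot: [0.0, 1.0, 0.03, 0.0]
force: [-1.1, -0.4, -0.1]
grip_width: 0.435
```

>>> {"method": "play_rows", "body": {
  "motion": [
    [[0, 0, 0], [0, 0, 0]],
    [[0, 0, 0], [0, 0, 0]],
    [[0, 0, 0], [0, 0, 0]],
    [[0, 0, 0], [0, 0, 0]],
    [[0, 0, 0], [0, 0, 0]],
    [[0, 0, 0], [0, 0, 0]],
    [[0, 0, -5], [0, 0, 0]],
    [[0, 0, -10], [0, 0, 0]],
    [[0, 0, -20], [0, 0, 0]],
    [[0, 0, -25], [0, 0, 0]],
    [[0, 0, -25], [0, 0, 0]],
    [[0, 0, -20], [0, 0, 0]],
    [[0, 0, -15], [0, 0, 0]],
    [[0, 0, 0], [0, 0, 0]],
    [[0, 0, 0], [0, 0, 0]]
  ],
  "fingers": 54
}}

```text
time_s: 18.93
eef_pos: [631.7, 1.2, 130.3]
ee_rot: [0.0, 1.0, 0.03, 0.001]
force: [-0.5, -0.8, -0.5]
grip_width: 0.633
```

```bash
python3 - <<'E'
from go import *
print(pose()[0],delta((450,-317.5,130),down(-.232+np.pi/2)))
from rig import ctrl
im=ctrl.capture("top")
c=ctrl.get_calibration("top");cam=(c["K"],c["R"],c["t"])
big=cv2.resize(im[:,:,::-1],None,fx=3,fy=3,interpolation=cv2.INTER_CUBIC)
P=((proj(box(450,-317.5,-.232,100,38,32),*cam)+.5)*3).astype(int);cv2.polylines(big,[P[[1,3,7,5]]],True,(0,255,255),1);cv2.polylines(big,[P[[0,2,6,4]]],True,(255,0,255),1)
cv2.imwrite("pics/t2.png",big[350:820,500:1260])
# blue mask fit incl sleeve
h=cv2.cvtColor(im,cv2.COLOR_RGB2HSV);m=np.zeros((384,512),np.float32)
sub=h[210:270,352:398];m[210:270,352:398]=((sub[...,0]>100)&(sub[...,0]<130)&(sub[...,1]>120))|((sub[...,1]<80)&(sub[...,2]>120))
print(fit(m,(450,-310,-.15),(100,38,32),cam))
E
```

```text
[631.71150965   1.24102085 130.26819136] (array([-2.005e+02,  3.073e+02,  1.000e-01]), array([ 9.000e-02, -7.000e-02, -7.328e+01]))
(array([ 4.49844005e+02, -3.17511663e+02, -2.34180441e-01]), np.float64(0.9353134110787172))
```

View pics/t2.png

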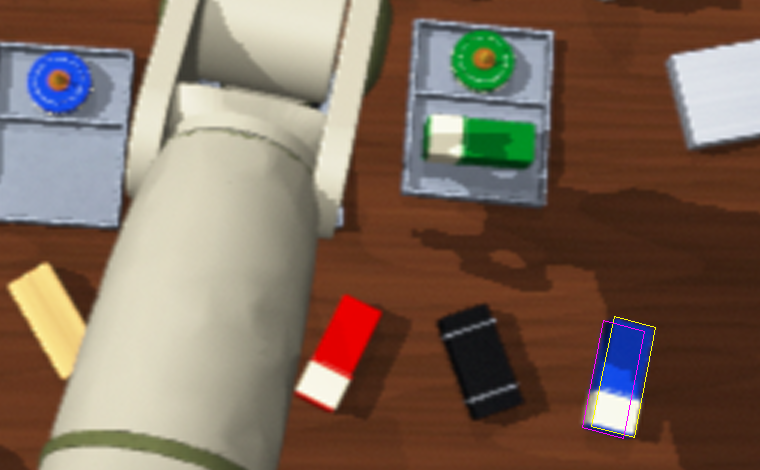

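Green sits in its bay and the blue overlay matches the bar (crop columns 584-655, rows 318-437). On to blue.

>>> {"method": "play_rows", "body": {
  "motion": [
    [[-8, 12.3, 0], [0, 0, 0]],
    [[-16, 24.5, 0], [0, 0, 0]],
    [[-16, 24.5, 0], [0, 0, 0]],
    [[-16, 24.5, 0], [0, 0, 0]],
    [[-16, 24.5, 0], [0, 0, 0]],
    [[-16, 24.5, 0], [0, 0, 0]],
    [[-16, 24.5, 0], [0, 0, 0]],
    [[-16, 24.5, 0], [0, 0, 0]],
    [[-16, 24.5, 0], [0, 0, 0]],
    [[-16, 24.5, 0], [0, 0, 0]],
    [[-16, 24.5, 0], [0, 0, 0]],
    [[-16, 24.5, 0], [0, 0, 0]],
    [[-16.5, 25.5, 0], [0, 0, 0]],
    [[0, 0, 0], [0, 0, 0]]
  ],
  "fingers": 70
}}

```text
time_s: 20.15
eef_pos: [447.2, -321.0, 128.1]
ee_rot: [-0.0, 1.0, 0.028, -0.001]
force: [-0.1, -0.2, -0.0]
grip_width: 0.817
```

>>> {"method": "play_rows", "body": {
  "motion": [
    [[0, 0, 0], [0, 0, -4]],
    [[0, 0, 0], [0, 0, -6.8]],
    [[0, 0, 0], [0, 0, -6.8]],
    [[0, 0, 0], [0, 0, -6.8]],
    [[0, 0, 0], [0, 0, -6.8]],
    [[0, 0, 0], [0, 0, -6.8]],
    [[0, 0, 0], [0, 0, -6.8]],
    [[0, 0, 0], [0, 0, -6.8]],
    [[0, 0, 0], [0, 0, -6.8]],
    [[0, 0, 0], [0, 0, -6.8]],
    [[0, 0, 0], [0, 0, -6.8]],
    [[0, 0, 0], [0, 0, -1.3]],
    [[0, 0, 0], [0, 0, 0]],
    [[0, 0, 0], [0, 0, 0]]
  ]
}}

```text
time_s: 21.32
eef_pos: [449.7, -317.1, 128.8]
ee_rot: [-0.0, 0.785, 0.619, -0.0]
force: [0.1, -0.1, -0.7]
grip_width: 0.819
```

```bash
python3 - <<'E'
from go import *
print(pose()[0],delta((450,-317.5,5),down(-.232+np.pi/2)))
cam=wcam();im=ctrl.capture("wrist")[:,:,::-1].copy()
P=(proj(box(450,-317.5,-.232,100,38,32),*cam)+.5).astype(int);cv2.polylines(im,[P[[1,3,7,5]]],True,(0,255,255),1)
cv2.imwrite("pics/w5.png",im)
E
```

```text
[ 449.66979744 -317.08134493  128.80450017] (array([ -0.4,   0.5, 123.8]), array([-0.05, -0.03, -0.15]))
```

View pics/w5.png

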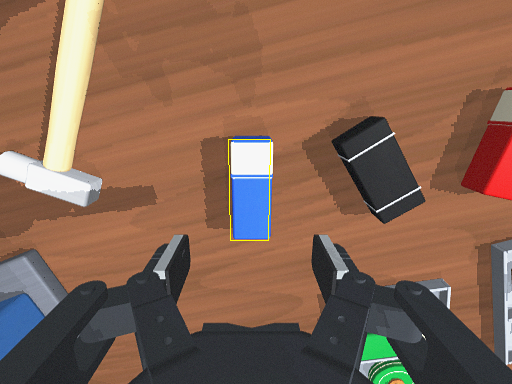

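Blue overlay is exact (columns 229-272, rows 138-240). Charcoal stays clear of the fingers. Grasping.

>>> {"method": "play_rows", "body": {
  "motion": [
    [[0, 0, 10], [0, 0, 0]],
    [[0, 0, 20], [0, 0, 0]],
    [[0, 0, 20], [0, 0, 0]],
    [[0, 0, 20], [0, 0, 0]],
    [[0, 0, 18], [0, 0, 0]],
    [[0, 0, 15], [0, 0, 0]],
    [[0, 0, 10], [0, 0, 0]],
    [[0, 0, 6], [0, 0, 0]],
    [[0, 0, 4], [0, 0, 0]],
    [[0, 0, 0], [0, 0, 0]],
    [[0, 0, 0], [0, 0, 0]]
  ]
}}

```text
time_s: 22.28
eef_pos: [449.9, -317.7, 6.8]
ee_rot: [0.0, 0.784, 0.621, 0.0]
force: [-0.9, 0.7, -0.5]
grip_width: 0.819
```

>>> {"method": "play_rows", "body": {
  "motion": [
    [[0, 0, 0], [0, 0, 0]],
    [[0, 0, 0], [0, 0, 0]],
    [[0, 0, 0], [0, 0, 0]],
    [[0, 0, 0], [0, 0, 0]],
    [[0, 0, 0], [0, 0, 0]],
    [[0, 0, 0], [0, 0, 0]],
    [[0, 0, 0], [0, 0, 0]],
    [[0, 0, 0], [0, 0, 0]],
    [[0, 0, 0], [0, 0, 0]],
    [[0, 0, -8], [0, 0, 0]],
    [[0, 0, -16], [0, 0, 0]],
    [[0, 0, -22], [0, 0, 0]],
    [[0, 0, -22], [0, 0, 0]],
    [[0, 0, -20], [0, 0, 0]],
    [[0, 0, -12], [0, 0, 0]],
    [[0, 0, 0], [0, 0, 0]]
  ],
  "fingers": 25
}}

```text
time_s: 23.62
eef_pos: [450.4, -318.3, 109.0]
ee_rot: [0.002, 0.784, 0.621, 0.0]
force: [-0.1, 0.1, -3.4]
grip_width: 0.439
```

```bash
python3 - <<'E'
from go import *
p,R=pose();print(p,ctrl.sense()["grip_width"]*85.4,delta((631.2,202.3,p[2]),down(-.04)))
E
```

```text
[ 450.41526278 -318.25883454  108.98704294] 37.45404230646862 (array([548.2,  56.5,  -1.2]), array([ 2.700e-01, -2.000e-02,  7.902e+01]))
```

>>> {"method": "play_rows", "body": {
  "motion": [
    [[12, 1.2, 0], [0, 0, 0]],
    [[24, 2.5, 0], [0, 0, 0]],
    [[30, 3.1, 0], [0, 0, 0]],
    [[30, 3.1, 0], [0, 0, 0]],
    [[30, 3.1, 0], [0, 0, 0]],
    [[30, 3.1, 0], [0, 0, 0]],
    [[30, 3.1, 0], [0, 0, 0]],
    [[30, 3.1, 0], [0, 0, 0]],
    [[30, 3.1, 0], [0, 0, 0]],
    [[30, 3.1, 0], [0, 0, 0]],
    [[30, 3.1, 0], [0, 0, 0]],
    [[30, 3.1, 0], [0, 0, 0]],
    [[30, 3.1, 0], [0, 0, 0]],
    [[30, 3.1, 0], [0, 0, 0]],
    [[30, 3.1, 0], [0, 0, 0]],
    [[30, 3.1, 0], [0, 0, 0]],
    [[30, 3.1, 0], [0, 0, 0]],
    [[30, 3.1, 0], [0, 0, 0]],
    [[22, 2.2, 0], [0, 0, 0]],
    [[10, 1, 0], [0, 0, 0]]
  ]
}}

```text
time_s: 25.28
eef_pos: [629.6, 206.2, 104.3]
ee_rot: [-0.001, 0.783, 0.622, -0.001]
force: [0.3, -0.9, -2.9]
grip_width: 0.437
```

>>> {"method": "play_rows", "body": {
  "motion": [
    [[0, 0, 0], [0, 0, 4]],
    [[0, 0, 0], [0, 0, 6.8]],
    [[0, 0, 0], [0, 0, 6.8]],
    [[0, 0, 0], [0, 0, 6.8]],
    [[0, 0, 0], [0, 0, 6.8]],
    [[0, 0, 0], [0, 0, 6.8]],
    [[0, 0, 0], [0, 0, 6.8]],
    [[0, 0, 0], [0, 0, 6.8]],
    [[0, 0, 0], [0, 0, 6.8]],
    [[0, 0, 0], [0, 0, 6.8]],
    [[0, 0, 0], [0, 0, 6.8]],
    [[0, 0, 0], [0, 0, 5]],
    [[0, 0, 0], [0, 0, 2]],
    [[0, 0, 0], [0, 0, 0]],
    [[0, 0, 0], [0, 0, 0]]
  ]
}}

```text
time_s: 26.53
eef_pos: [629.9, 202.7, 105.3]
ee_rot: [0.0, 1.0, -0.019, -0.001]
force: [0.6, 0.1, -2.4]
grip_width: 0.438
```

```bash
python3 - <<'E'
from go import *
p,R=pose();print(p,ctrl.sense()["grip_width"]*85.4,delta((631.2,202.3,9.9),down(-.04)))
E
```

```text
[629.89335098 202.73927824 105.31254898] 37.39084951962637 (array([ 1.5,  0.3, 95.4]), array([0.02, 0.1 , 0.09]))
```

>>> {"method": "play_rows", "body": {
  "motion": [
    [[1.4, 0.3, 12], [0, 0, 0]],
    [[0, 0, 17], [0, 0, 0]],
    [[0, 0, 17], [0, 0, 0]],
    [[0, 0, 15], [0, 0, 0]],
    [[0, 0, 12], [0, 0, 0]],
    [[0, 0, 9], [0, 0, 0]],
    [[0, 0, 5], [0, 0, 0]],
    [[0, 0, 3], [0, 0, 0]],
    [[0, 0, 2], [0, 0, 0]],
    [[0, 0, 2], [0, 0, 0]],
    [[0, 0, 1], [0, 0, 0]],
    [[0, 0, 1], [0, 0, 0]],
    [[0, 0, 0.5], [0, 0, 0]],
    [[0, 0, 0], [0, 0, 0]],
    [[0, 0, 0], [0, 0, 0]]
  ]
}}

```text
time_s: 27.78
eef_pos: [632.0, 202.6, 10.1]
ee_rot: [-0.0, 1.0, -0.02, 0.0]
force: [-0.1, -0.4, -1.4]
grip_width: 0.44
```

>>> {"method": "play_rows", "body": {
  "motion": [
    [[0, 0, 0], [0, 0, 0]],
    [[0, 0, 0], [0, 0, 0]],
    [[0, 0, 0], [0, 0, 0]],
    [[0, 0, 0], [0, 0, 0]],
    [[0, 0, 0], [0, 0, 0]],
    [[0, 0, 0], [0, 0, 0]],
    [[0, 0, -5], [0, 0, 0]],
    [[0, 0, -10], [0, 0, 0]],
    [[0, 0, -20], [0, 0, 0]],
    [[0, 0, -25], [0, 0, 0]],
    [[0, 0, -25], [0, 0, 0]],
    [[0, 0, -20], [0, 0, 0]],
    [[0, 0, -15], [0, 0, 0]],
    [[0, 0, 0], [0, 0, 0]],
    [[0, 0, 0], [0, 0, 0]]
  ],
  "fingers": 54
}}

```text
time_s: 29.03
eef_pos: [632.1, 202.6, 130.7]
ee_rot: [-0.0, 1.0, -0.02, 0.001]
force: [0.2, -1.1, 0.0]
grip_width: 0.635
```

```bash
python3 - <<'E'
from go import *
print(pose()[0],delta((465.8,-65,130),down(-.44+np.pi/2)))
im=ctrl.capture("top")
c=ctrl.get_calibration("top");cam=(c["K"],c["R"],c["t"])
h=cv2.cvtColor(im,cv2.COLOR_RGB2HSV);m=np.zeros((384,512),np.float32)
y0,y1,x0,x1=206,262,256,302
sub=h[y0:y1,x0:x1];m[y0:y1,x0:x1]=(((sub[...,0]<5)|(sub[...,0]>174))&(sub[...,1]>180)&(sub[...,2]>110))|((sub[...,1]<90)&(sub[...,2]>130))
print(m.sum(),fit(m,(465.8,-65,-.4),(100,38,32),cam))
big=cv2.resize(im[:,:,::-1],None,fx=3,fy=3,interpolation=cv2.INTER_CUBIC)
cv2.imwrite("pics/t3.png",big[350:820,400:1160])
E
```

```text
[632.10346485 202.59018729 130.6833511 ] (array([-155.6,  274. ,    0.3]), array([ 4.000e-02, -9.000e-02, -6.706e+01]))
556.0 (array([ 4.66050217e+02, -6.49981081e+01, -4.47390980e-01]), np.float64(0.9341439793392876))
```

>>> {"method": "play_rows", "body": {
  "motion": [
    [[-6, 10, 0], [0, 0, 0]],
    [[-13, 23, 0], [0, 0, 0]],
    [[-14, 24.6, 0], [0, 0, 0]],
    [[-14, 24.6, 0], [0, 0, 0]],
    [[-14, 24.6, 0], [0, 0, 0]],
    [[-14, 24.6, 0], [0, 0, 0]],
    [[-14, 24.6, 0], [0, 0, 0]],
    [[-14, 24.6, 0], [0, 0, 0]],
    [[-14, 24.6, 0], [0, 0, 0]],
    [[-14, 24.6, 0], [0, 0, 0]],
    [[-14, 24.6, 0], [0, 0, 0]],
    [[-10.6, 19.6, 0], [0, 0, 0]],
    [[0, 0, 0], [0, 0, 0]]
  ],
  "fingers": 70
}}

```text
time_s: 30.17
eef_pos: [463.5, -67.3, 128.8]
ee_rot: [-0.0, 1.0, -0.021, -0.001]
force: [0.2, 0.5, 0.3]
grip_width: 0.819
```

>>> {"method": "play_rows", "body": {
  "motion": [
    [[0, 0, 0], [0, 0, -4]],
    [[0, 0, 0], [0, 0, -6.8]],
    [[0, 0, 0], [0, 0, -6.8]],
    [[0, 0, 0], [0, 0, -6.8]],
    [[0, 0, 0], [0, 0, -6.8]],
    [[0, 0, 0], [0, 0, -6.8]],
    [[0, 0, 0], [0, 0, -6.8]],
    [[0, 0, 0], [0, 0, -6.8]],
    [[0, 0, 0], [0, 0, -6.8]],
    [[0, 0, 0], [0, 0, -6.8]],
    [[0, 0, 0], [0, 0, -2]],
    [[0, 0, 0], [0, 0, 0]],
    [[0, 0, 0], [0, 0, 0]]
  ]
}}

```text
time_s: 31.25
eef_pos: [465.4, -64.6, 129.1]
ee_rot: [-0.001, 0.844, 0.536, -0.0]
force: [0.3, -0.5, 0.3]
grip_width: 0.816
```

```bash
python3 - <<'E'
from go import *
print(pose()[0],delta((466,-65,5),down(-.443+np.pi/2)))
cam=wcam();im=ctrl.capture("wrist")[:,:,::-1].copy()
P=(proj(box(466,-65,-.443,100,38,32),*cam)+.5).astype(int);cv2.polylines(im,[P[[1,3,7,5]]],True,(0,255,255),1)
cv2.imwrite("pics/w6.png",im)
E
```

```text
[465.35411055 -64.58147167 129.12968866] (array([-1.000e-01,  9.000e-01,  1.241e+02]), array([-0.08, -0.  ,  0.24]))
```

View pics/w6.png

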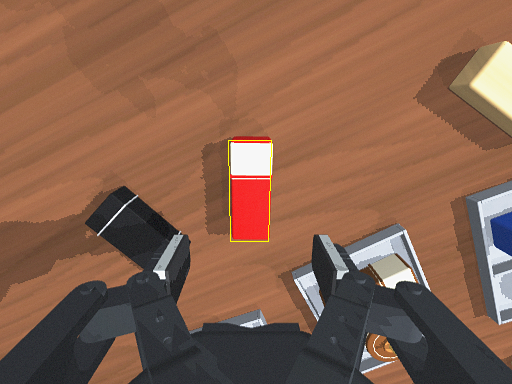

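Red overlay is exact; the charcoal's nearest corner is about 18 mm beyond the left finger. Grasping.

>>> {"method": "play_rows", "body": {
  "motion": [
    [[0, 0.9, 10], [0, 0, 0]],
    [[0, 0, 20], [0, 0, 0]],
    [[0, 0, 20], [0, 0, 0]],
    [[0, 0, 20], [0, 0, 0]],
    [[0, 0, 18], [0, 0, 0]],
    [[0, 0, 15], [0, 0, 0]],
    [[0, 0, 10], [0, 0, 0]],
    [[0, 0, 6], [0, 0, 0]],
    [[0, 0, 4], [0, 0, 0]],
    [[0, 0, 0], [0, 0, 0]],
    [[0, 0, 0], [0, 0, 0]]
  ],
  "fingers": 62
}}

```text
time_s: 32.22
eef_pos: [466.7, -65.5, 7.2]
ee_rot: [0.0, 0.844, 0.537, 0.0]
force: [0.4, -0.7, 0.9]
grip_width: 0.728
```

>>> {"method": "play_rows", "body": {
  "motion": [
    [[0, 0, 0], [0, 0, 0]],
    [[0, 0, 0], [0, 0, 0]],
    [[0, 0, 0], [0, 0, 0]],
    [[0, 0, 0], [0, 0, 0]],
    [[0, 0, 0], [0, 0, 0]],
    [[0, 0, 0], [0, 0, 0]],
    [[0, 0, 0], [0, 0, 0]],
    [[0, 0, 0], [0, 0, 0]],
    [[0, 0, 0], [0, 0, 0]]
  ],
  "fingers": 25,
  "squeeze": 60
}}

```text
time_s: 32.97
eef_pos: [466.9, -65.6, 7.7]
ee_rot: [0.001, 0.844, 0.537, 0.0]
force: [-0.6, 1.0, 5.6]
grip_width: 0.435
```

```bash
cat >> go.py <<'E'
REST=(452.26,339.59,1.494)
def rest(p=REST):
    a=p[2];t=np.radians(20);x=np.array([np.cos(a)*np.cos(t),np.sin(a)*np.cos(t),np.sin(t)]);y=np.array([-np.sin(a),np.cos(a),0]);return np.array([p[0],p[1],20.]),x,y,np.cross(x,y)
def rest_R():
    o,x,y,z=rest(); return Ro.from_matrix(np.array([-y,-x*-1*-1,-z]).T) if np.linalg.det(np.array([-y,-x,-z]))>0 else Ro.from_matrix(np.array([-y,x,-z]).T)
E
python3 - <<'E'
from go import *
p,R=pose();print(p,ctrl.sense()["grip_width"]*85.4)
print(rest_R().as_matrix())
o,x,y,z=rest();h=p[2]
# bar centre along its length relative to TCP
print("bar centre along tool y:",R.inv().apply(np.array([466,-65,p[2]])-p))
W=o+55*x+(h+60)*z;print("pre",W)
print(delta((466,-65,180),R), delta(W+[0,-40,60],down(-.077),(np.array([p[0],p[1],W[2]+60]),R)))
E
```

```text
[466.88808658 -65.57841072   7.65782744] 37.18613977902386
[[ 9.97052611e-01 -7.20940283e-02  2.62400804e-02]
 [-7.67208624e-02 -9.36922981e-01  3.41012077e-01]
 [-1.73472348e-18 -3.42020143e-01 -9.39692621e-01]]
bar centre along tool y: [ 0.14757622 -1.04951187 -0.00168629]
pre [454.44982473 368.04862771 102.38866907]
(array([   0.2,   -0.8, -172.3]), array([0., 0., 0.])) (array([ 3.513e+02, -1.781e+02, -2.000e-01]), array([ 8.000e-02, -6.000e-02,  6.934e+01]))
```

>>> {"method": "play_rows", "body": {
  "motion": [
    [[0, 0, -10], [0, 0, 0]],
    [[0, 0, -22], [0, 0, 0]],
    [[0, 0, -30], [0, 0, 0]],
    [[0, 0, -33], [0, 0, 0]],
    [[0, 0, -30], [0, 0, 0]],
    [[0, 0, -20], [0, 0, 0]],
    [[0, 0, -10], [0, 0, 0]],
    [[15, -7.6, 0], [0, 0, 0]],
    [[26, -13.2, 0], [0, 0, 0]],
    [[30, -15.2, 0], [0, 0, 0]],
    [[30, -15.2, 0], [0, 0, 0]],
    [[30, -15.2, 0], [0, 0, 0]],
    [[30, -15.2, 0], [0, 0, 0]],
    [[30, -15.2, 0], [0, 0, 0]],
    [[30, -15.2, 0], [0, 0, 0]],
    [[30, -15.2, 0], [0, 0, 0]],
    [[30, -15.2, 0], [0, 0, 0]],
    [[30, -15.2, 0], [0, 0, 0]],
    [[25, -13, 0], [0, 0, 0]],
    [[15, -7.3, 0], [0, 0, 0]]
  ]
}}

```text
time_s: 34.63
eef_pos: [452.9, 330.4, 162.2]
ee_rot: [-0.0, 0.843, 0.538, -0.0]
force: [0.1, 1.3, -3.1]
grip_width: 0.435
```

>>> {"method": "play_rows", "body": {
  "motion": [
    [[0, 0, 0], [0, 0, 4]],
    [[0, 0, 0], [0, 0, 6.8]],
    [[0, 0, 0], [0, 0, 6.8]],
    [[0, 0, 0], [0, 0, 6.8]],
    [[0, 0, 0], [0, 0, 6.8]],
    [[0, 0, 0], [0, 0, 6.8]],
    [[0, 0, 0], [0, 0, 6.8]],
    [[0, 0, 0], [0, 0, 6.8]],
    [[0, 0, 0], [0, 0, 6.8]],
    [[0, 0, 0], [0, 0, 6.8]],
    [[0, 0, 0], [0, 0, 4.1]],
    [[0, 0, 0], [0, 0, 0]],
    [[0, 0, 0], [0, 0, 0]]
  ]
}}

```text
time_s: 35.72
eef_pos: [453.7, 327.8, 162.1]
ee_rot: [0.0, 0.999, -0.037, -0.0]
force: [-0.8, 0.3, -3.5]
grip_width: 0.432
```

```bash
python3 - <<'E'
from go import *
p,R=pose();print(p,ctrl.sense()["grip_width"]*85.4)
print(delta(p,rest_R()))
cam=wcam();im=ctrl.capture("wrist")[:,:,::-1].copy();big=cv2.resize(im,None,fx=1.5,fy=1.5)
o,x,y,z=rest()
for L in([(0,-40,0),(130,-40,0),(130,40,0),(0,40,0)],[(0,-40,12),(0,40,12),(-4,40,12),(-4,-40,12)]):
    P=((proj(np.array([o+a*x+b*y+c*z for a,b,c in L]),*cam)+.5)*1.5).astype(int);cv2.polylines(big,[P],True,(0,255,255),1)
cv2.imwrite("pics/w7.png",big)
E
```

```text
[453.7203497  327.80137524 162.06273372] 36.91789833507961
(array([0., 0., 0.]), array([20.01,  0.04,  0.17]))
```

View pics/w7.png

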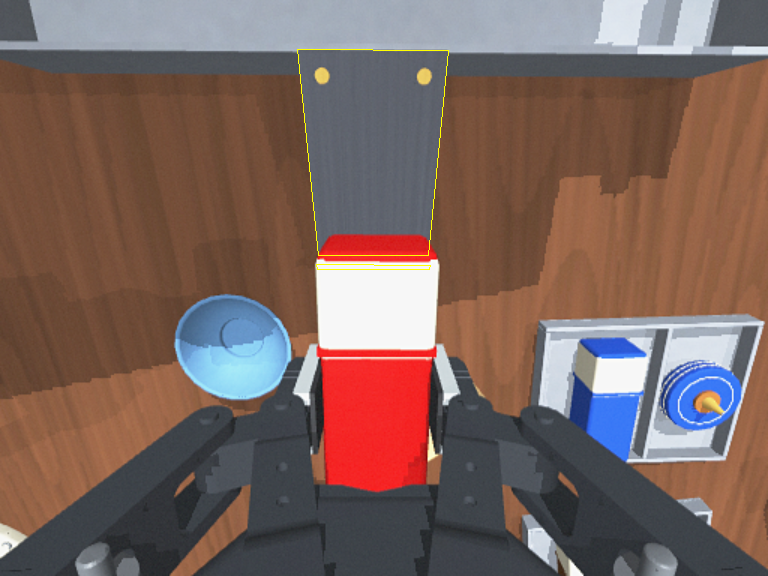

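The rest's overlay matches its plate edges (columns 298-448, rows 50-255). Tilting now.

>>> {"method": "play_rows", "body": {
  "motion": [
    [[0, 0, 0], [4, 0, 0]],
    [[0, 0, 0], [6, 0, 0]],
    [[0, 0, 0], [6, 0, 0.17]],
    [[0, 0, 0], [4, 0, 0]],
    [[0, 0, 0], [0, 0, 0]],
    [[0, 0, 0], [0, 0, 0]]
  ]
}}

```text
time_s: 36.27
eef_pos: [454.1, 327.2, 161.9]
ee_rot: [-0.172, 0.984, -0.039, 0.007]
force: [0.5, -0.4, -3.0]
grip_width: 0.431
```

```bash
python3 - <<'E'
from go import *
o,x,y,z=rest();print(pose()[0])
print("to 40 above",delta(o+53*x+47.5*z,rest_R()));print("to seat",delta(o+53*x+7.5*z,rest_R()))
E
```

```text
[454.06849387 327.23472201 161.90750066]
to 40 above (array([ -2.8, -16.1,  90. ]), array([ 0.13, -0.02, -0.14]))
to seat (array([ -2.8, -16.2, 130. ]), array([ 0.13, -0.02, -0.14]))
```

>>> {"method": "play_rows", "body": {
  "motion": [
    [[-0.4, -2.3, 8], [0, 0, 0]],
    [[-0.4, -2.3, 15], [0, 0, 0]],
    [[-0.4, -2.3, 17], [0, 0, 0]],
    [[-0.4, -2.3, 17], [0, 0, 0]],
    [[-0.4, -2.3, 15], [0, 0, 0]],
    [[-0.4, -2.3, 12], [0, 0, 0]],
    [[-0.4, -2.4, 10], [0, 0, 0]],
    [[0, 0, 8], [0, 0, 0]],
    [[0, 0, 7], [0, 0, 0]],
    [[0, 0, 6], [0, 0, 0]],
    [[0, 0, 4], [0, 0, 0]],
    [[0, 0, 2], [0, 0, 0]],
    [[0, 0, 0], [0, 0, 0]],
    [[0, 0, 0], [0, 0, 0]]
  ]
}}

```text
time_s: 37.43
eef_pos: [455.8, 384.5, 53.9]
ee_rot: [-0.174, 0.984, -0.039, 0.007]
force: [0.1, -0.3, -3.1]
grip_width: 0.433
```

```bash
python3 - <<'E'
from go import *
o,x,y,z=rest();p=pose()[0];print(p,[(p-o)@v for v in(x,y,z)],ctrl.sense()["force"])
print("to seat",delta(o+53*x+7.5*z,rest_R()))
im=ctrl.capture("scene")[:,:,::-1].copy();cam=ctrl.get_calibration("scene");cam=(cam["K"],cam["R"],cam["t"])
q=proj(o+50*x,*cam)[0].astype(int);print(q)
cv2.imwrite("pics/s8.png",cv2.resize(im[max(0,q[1]-55):q[1]+55,q[0]-70:q[0]+70],None,fx=5,fy=5,interpolation=cv2.INTER_CUBIC))
E
```

```text
[455.81627079 384.46157868  53.91328173] [np.float64(53.896624630564325), np.float64(-0.10320285924449292), np.float64(16.472993518455695)] [ 0.14631267 -0.33478567 -3.05744452]
to seat (array([-0.1,  0.9,  9. ]), array([-0.01, -0.04, -0.15]))
[393 253]
```

View pics/s8.png

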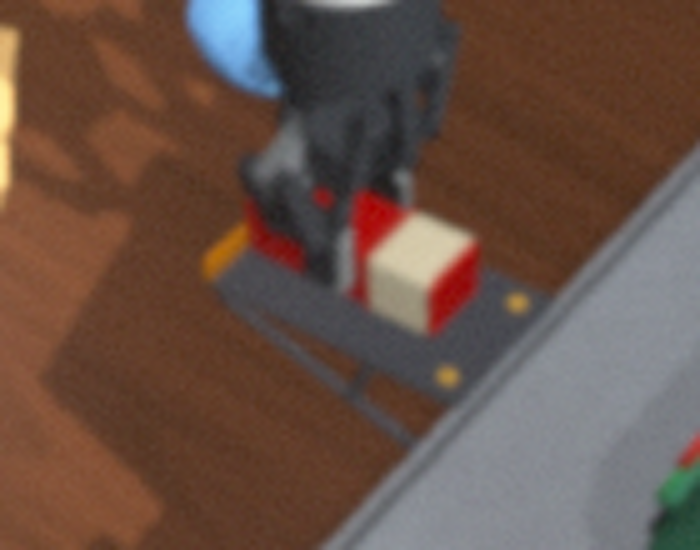

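The red bar is parallel to the plate just above it, its lower end close behind the ledge. Lowering slowly.

>>> {"method": "play_rows", "body": {
  "motion": [
    [[0, 0, 2], [0, 0, 0]],
    [[0, 0, 2], [0, 0, 0]],
    [[0, 0, 1.5], [0, 0, 0]],
    [[0, 0, 1], [0, 0, 0]],
    [[0, 0, 0.8], [0, 0, 0]],
    [[0, 0, 0.8], [0, 0, 0]],
    [[0, 0, 0], [0, 0, 0]],
    [[0, 0, 0], [0, 0, 0]],
    [[0, 0, 0], [0, 0, 0]]
  ]
}}

```text
time_s: 38.23
eef_pos: [455.8, 387.3, 46.1]
ee_rot: [-0.174, 0.984, -0.039, 0.007]
force: [-0.5, -0.7, -1.3]
grip_width: 0.431
```

>>> {"method": "play_rows", "body": {
  "motion": [
    [[0, 0, 0.5], [0, 0, 0]],
    [[0, 0, 0.5], [0, 0, 0]],
    [[0, 0, 0], [0, 0, 0]],
    [[0, 0, 0], [0, 0, 0]]
  ]
}}

```text
time_s: 38.57
eef_pos: [455.8, 387.3, 46.0]
ee_rot: [-0.174, 0.984, -0.039, 0.007]
force: [-5.5, -8.0, 9.8]
grip_width: 0.428
```

>>> {"method": "play_rows", "body": {
  "motion": [
    [[0, 0.5, -0.4], [0, 0, 0]],
    [[0, 0.5, 0], [0, 0, 0]],
    [[0, 0.5, 0], [0, 0, 0]],
    [[0, 0.5, 0], [0, 0, 0]],
    [[0, 0.5, 0], [0, 0, 0]],
    [[0, 0, 0], [0, 0, 0]],
    [[0, 0, 0], [0, 0, 0]]
  ]
}}

```text
time_s: 39.15
eef_pos: [456.3, 385.7, 45.5]
ee_rot: [-0.174, 0.984, -0.039, 0.007]
force: [-1.0, 1.6, 5.5]
grip_width: 0.43
```

>>> {"method": "play_rows", "body": {
  "motion": [
    [[0, 0.5, 0], [0, 0, 0]],
    [[0, 0.5, 0], [0, 0, 0]],
    [[0, 0, 0], [0, 0, 0]],
    [[0, 0, 0], [0, 0, 0]]
  ]
}}

```text
time_s: 39.48
eef_pos: [456.4, 384.7, 45.1]
ee_rot: [-0.174, 0.984, -0.039, 0.008]
force: [0.3, 1.3, 5.1]
grip_width: 0.432
```

```bash
python3 - <<'E'
from go import *
o,x,y,z=rest();s=ctrl.sense();p=pose(s)[0];print(p,[(p-o)@v for v in(x,y,z)],[s["force"]@v for v in(x,y,z)])
E
```

```text
[456.37620537 384.69277811  45.11286738] [np.float64(51.14368965240307), np.float64(-0.6437492818944935), np.float64(8.109774560906434)] [np.float64(2.9417209917136455), np.float64(-0.25011691978979167), np.float64(4.352533682270795)]
```

>>> {"method": "play_rows", "body": {
  "motion": [
    [[0, 0.5, 0], [0, 0, 0]],
    [[0, 0.5, 0], [0, 0, 0]],
    [[0, 0, 0], [0, 0, 0]],
    [[0, 0, 0], [0, 0, 0]]
  ]
}}

```text
time_s: 39.82
eef_pos: [456.3, 383.8, 44.8]
ee_rot: [-0.174, 0.984, -0.039, 0.008]
force: [0.6, 1.4, 4.9]
grip_width: 0.432
```

>>> {"method": "play_rows", "body": {
  "motion": [
    [[0, 0.5, 0], [0, 0, 0]],
    [[0, 0, 0], [0, 0, 0]],
    [[0, 0, 0], [0, 0, 0]]
  ]
}}

```text
time_s: 40.07
eef_pos: [456.3, 383.3, 44.6]
ee_rot: [-0.174, 0.984, -0.039, 0.008]
force: [0.9, 2.7, 5.6]
grip_width: 0.434
```

```bash
python3 - <<'E'
from go import *
o,x,y,z=rest();s=ctrl.sense();p=pose(s)[0];print(p,[(p-o)@v for v in(x,y,z)],[s["force"]@v for v in(x,y,z)])
E
```

```text
[456.29632838 383.31165006  44.61673944] [np.float64(49.67423463598582), np.float64(-0.670069050629222), np.float64(8.116644128307158)] [np.float64(4.556091821543558), np.float64(-0.641949691807697), np.float64(4.345981573382183)]
```

>>> {"method": "play_rows", "body": {
  "motion": [
    [[0, 0.5, 0], [0, 0, 0]],
    [[0, 0.5, 0], [0, 0, 0]],
    [[0, 0, 0], [0, 0, 0]],
    [[0, 0, 0], [0, 0, 0]]
  ]
}}

```text
time_s: 40.4
eef_pos: [456.2, 382.3, 44.2]
ee_rot: [-0.174, 0.984, -0.039, 0.008]
force: [-0.1, 1.7, 5.8]
grip_width: 0.428
```

```bash
python3 - <<'E'
from go import *
o,x,y,z=rest();s=ctrl.sense();p=pose(s)[0];print(p,[(p-o)@v for v in(x,y,z)],[s["force"]@v for v in(x,y,z)])
E
```

```text
[456.2179429  382.34812033  44.24409941] [np.float64(48.63837996759572), np.float64(-0.6658374330701807), np.float64(8.097109153661096)] [np.float64(3.5528819037652166), np.float64(0.19603523783484847), np.float64(4.856930376398796)]
```

>>> {"method": "play_rows", "body": {
  "motion": [
    [[0, 0.5, 0], [0, 0, 0]],
    [[0, 0.5, 0], [0, 0, 0]],
    [[0, 0, 0], [0, 0, 0]],
    [[0, 0, 0], [0, 0, 0]]
  ]
}}

```text
time_s: 40.73
eef_pos: [456.2, 381.8, 44.1]
ee_rot: [-0.175, 0.984, -0.039, 0.008]
force: [1.0, 4.0, 6.3]
grip_width: 0.435
```

>>> {"method": "play_rows", "body": {
  "motion": [
    [[0, 0.5, 0], [0, 0, 0]],
    [[0, 0.5, 0], [0, 0, 0]],
    [[0, 0, 0], [0, 0, 0]],
    [[0, 0, 0], [0, 0, 0]]
  ]
}}

```text
time_s: 41.07
eef_pos: [456.1, 381.7, 44.2]
ee_rot: [-0.175, 0.984, -0.039, 0.008]
force: [0.4, 10.3, 6.7]
grip_width: 0.433
```

```bash
python3 - <<'E'
from go import *
o,x,y,z=rest();s=ctrl.sense();p=pose(s)[0];print(p,[(p-o)@v for v in(x,y,z)],[s["force"]@v for v in(x,y,z)])
im=ctrl.capture("scene")[:,:,::-1].copy();cam=ctrl.get_calibration("scene");cam=(cam["K"],cam["R"],cam["t"])
q=proj(o+30*x,*cam)[0].astype(int)
cv2.imwrite("pics/s9.png",cv2.resize(im[q[1]-40:q[1]+35,q[0]-40:q[0]+60],None,fx=7,fy=7,interpolation=cv2.INTER_CUBIC))
E
```

```text
[456.13346136 381.65430447  44.18511723] [np.float64(47.962064236135205), np.float64(-0.6348350474202693), np.float64(8.280500427447375)] [np.float64(11.985677406720313), np.float64(0.4378559736549498), np.float64(2.76344770386046)]
```

View pics/s9.png

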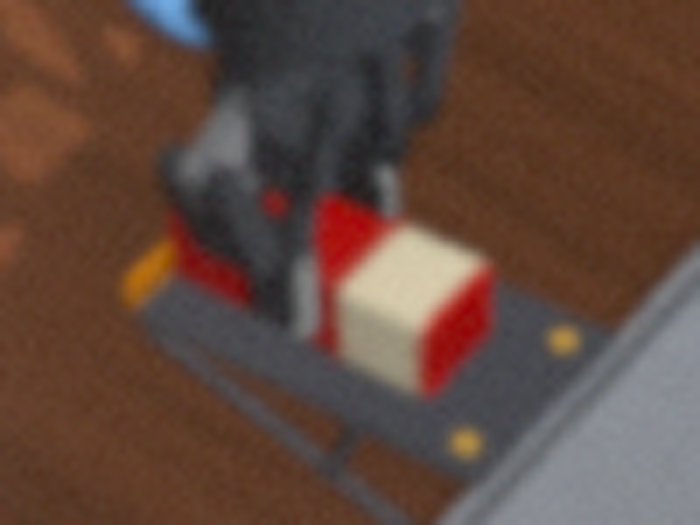

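Force along the slope rose from 4 to 12 N as motion stopped: the bar is against the ledge. Relieve, release, retreat.

>>> {"method": "play_rows", "body": {
  "motion": [
    [[0, -0.4, 0], [0, 0, 0]],
    [[0, -0.4, 0], [0, 0, 0]],
    [[0, 0, 0], [0, 0, 0]]
  ]
}}

```text
time_s: 41.37
eef_pos: [456.2, 381.8, 44.1]
ee_rot: [-0.175, 0.984, -0.039, 0.008]
force: [0.5, 6.3, 6.2]
grip_width: 0.427
```

>>> {"method": "play_rows", "body": {
  "motion": [
    [[0, 0, 0], [0, 0, 0]],
    [[0, 0, 0], [0, 0, 0]],
    [[0, 0, 0], [0, 0, 0]],
    [[0, 0, 0], [0, 0, 0]],
    [[0, 0, 0], [0, 0, 0]],
    [[0, 0, 0], [0, 0, 0]],
    [[0, 0, -4], [0, 0, 0]],
    [[0, 0, -8], [0, 0, 0]],
    [[0, 0, -15], [0, 0, 0]],
    [[0, 0, -20], [0, 0, 0]],
    [[0, 0, -25], [0, 0, 0]],
    [[0, 0, -25], [0, 0, 0]],
    [[0, 0, -25], [0, 0, 0]],
    [[0, 0, -15], [0, 0, 0]],
    [[0, 0, 0], [0, 0, 0]],
    [[0, 0, 0], [0, 0, 0]]
  ],
  "fingers": 54
}}

```text
time_s: 42.7
eef_pos: [451.9, 333.8, 172.4]
ee_rot: [-0.174, 0.984, -0.039, 0.007]
force: [-0.1, -0.1, -0.0]
grip_width: 0.633
```

```bash
python3 - <<'E'
from go import *
o,x,y,z=rest();print(pose()[0])
cam=wcam();im=ctrl.capture("wrist")[:,:,::-1].copy();big=cv2.resize(im,None,fx=1.5,fy=1.5)
for L,c in(([(0,-19,32),(100,-19,32),(100,19,32),(0,19,32)],(0,255,255)),([(0,-40,0),(130,-40,0),(130,40,0),(0,40,0)],(255,0,255))):
    P=((proj(np.array([o+a*x+b*y+h*z for a,b,h in L]),*cam)+.5)*1.5).astype(int);cv2.polylines(big,[P],True,c,1)
cv2.imwrite("pics/w10.png",big)
ims=ctrl.capture("top")[:,:,::-1];cv2.imwrite("pics/t10.png",cv2.resize(ims[110:280,40:440],None,fx=2,fy=2,interpolation=cv2.INTER_CUBIC))
E
```

```text
[451.8728438  333.83463929 172.41084384]
```

View pics/w10.png

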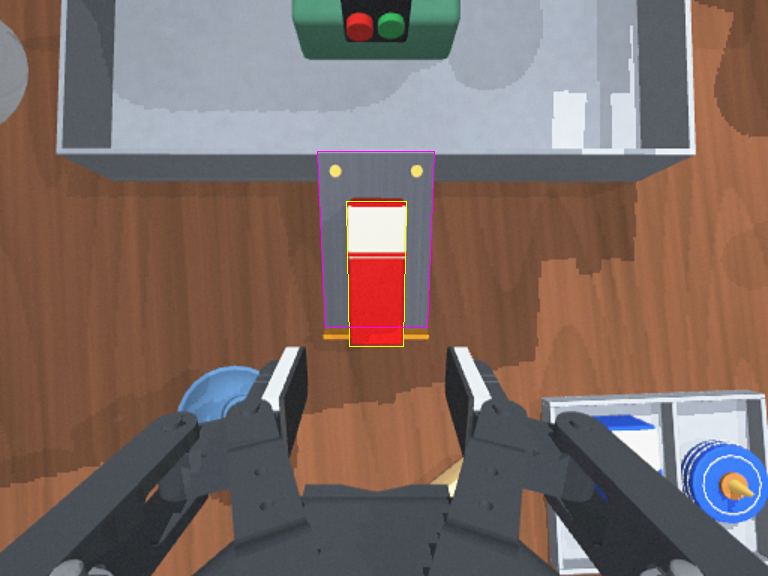

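The red bar matches the home overlay (columns 347-406, rows 201-346), against the ledge. Last picture: the trays from the top camera.

View pics/t10.png

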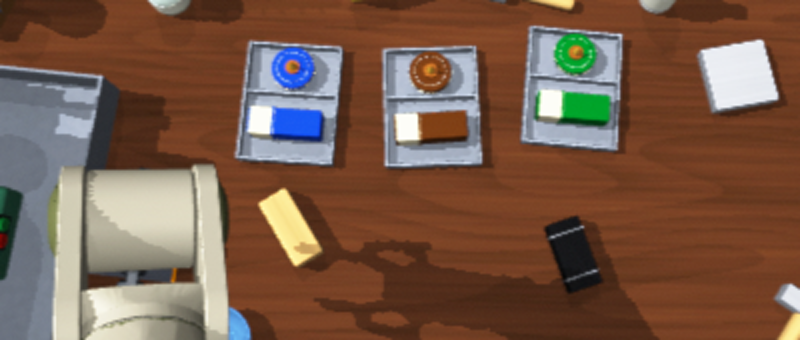

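```bash
python3 - <<'E'
from go import *
im=ctrl.capture("top");c=ctrl.get_calibration("top");cam=(c["K"],c["R"],c["t"])
h=cv2.cvtColor(im,cv2.COLOR_RGB2HSV).astype(int)
h=np.array(h)
# colored part: expected vs measured centroid of box (approx); IoU of coloured mask inside predicted hull
def hull(p):
    r=np.zeros((384,512),np.uint8);b=box(*p,100,38,32);b[:,2]+=3;cv2.fillConvexPoly(r,cv2.convexHull((proj(b,*cam)+.5).astype(np.int32)),1);return r>0
for n,p,lo,hi in(("green",(664.9,-193.2,-.07+np.pi/2),45,80),("blue",(632,202.5,-.04+np.pi/2),105,128),("brown",(631.7,1.2,.059+np.pi/2),3,18)):
    H=hull(p);R=cv2.dilate(H.astype(np.uint8),np.ones((15,15)))>0
    m=(h[...,0]>=lo)&(h[...,0]<=hi)&(h[...,1]>130)&R
    print(n,"coloured px in hull",(m&H).sum(),"outside near",(m&~H).sum(),"hull",H.sum())
for b in("charcoal","wood_block"):print(b,ctrl.spot_in("top",b)[:1])
E
```

```text
green coloured px in hull 369 outside near 0 hull 661
blue coloured px in hull 386 outside near 0 hull 686
brown coloured px in hull 326 outside near 67 hull 645
charcoal [{'position': [0.6348, 0.6193], 'p': 0.73}]
wood_block [{'position': [0.3654, 0.5799], 'p': 0.77}]
```

All three bars lie in their own bays, and the charcoal and wooden blocks haven't moved. The arm is clear, so I'm handing in.

```bash
python3 -c "
from rig import ctrl
print(ctrl.finish_job(),ctrl.sense()['time_s'])"
```

```text
the job is handed in; nothing more can be done
the job is handed in; nothing more can be done
```

I put the brown, green and blue bars in the empty bays of their own trays. The red bar lies lengthwise on the sloping rest, touching the ledge. I handed the job in at about 43 s of the 104 s allowed; it reports no verdict.

**Trays:** In the last top view each bar lies flat in the right bay. The green and blue pixels all fall inside the positions I expected. For brown, 67 matching pixels fell outside; I took these to be the brown mop or table seen in the search area, because the picture shows the bar well placed.

**Red bar:** In the last wrist view it matches its home position on the rest. The force along the slope rose to about 12 N when it met the ledge. I eased that partly (about 6 N was left) before letting go.

**Gentleness:** The three tray bars were released about 1 mm or less above the bay floor, and the red bar was already resting on the plate.

**Other blocks:** The charcoal and wooden blocks were found within about 3 px of where they started, which is no more than about 8 mm. The fingers were not seen to come near either block.

**Robot:** The gripper was open and about 130 mm clear of the red bar at the end, with the force reading near zero.

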